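# Scoop a washed grinding ball and hold it in the optical micrometer

## Task

Take the ladle by its black grip, scoop the washed white grinding ball out of the drain trough so that it lies in the hole of the blade, and carry it level to the optical micrometer. Hold it level and still between the two heads, the ball in the middle of the gap at the height of the window slits and the blade pointing straight across the light beam so that the stem does not shade it, and finish while still holding the ladle there. Do not touch the ball with the gripper or the micrometer with anything, do not drop or tip out the ball, and leave the other things on the bench where they are.

Things in the scene. Friction and masses are not known exactly. Their poses are not given: they have to be found in the camera images.
- ladle: Loose steel ball ladle, 90 g, standing on its flat blade. Origin: on the underside, below the centre of the seat hole; x to the blade's front edge, z up along the stem. Blade 2 mm thick, 26 mm wide, from x = -34 to +12 mm (straight front edge), no rims; a stop 12.5 mm high stands at x = -14 to -16 mm. The stem rises at x = -22 mm.
- ladle_seat (a point): Where the ball's centre is when it lies in the ladle's round 13 mm through hole: 12.7 mm above the underside. The ball stays in the hole until the blade tilts about 30 degrees.
- ladle_grip (a point): Middle of the ladle's black upright grip, 95 mm above the underside and 22 mm behind the hole; axes as the ladle. The grip is 20 mm (x) by 13 mm (y) and 58 mm tall (66 to 124 mm above the underside, a thin wire loop 8 mm high on top); pinch it across its 13 mm.
- ball_center (a point): Centre of the polished white ceramic grinding ball, 25 mm across, 50 g, wet and slippery, rolling freely in the trough. Its axes mean nothing.
- trough: Steel drain trough, fixed. Origin: under its centre, on the bench; x along it, away from the robot, z up. Inside 160 mm long (x -80 to +80 at the floor), 39 mm wide; rim 34 mm above the bench. The level floor is a shallow V: its valley lies along x at y = 0, 9 mm above the bench, and rises 7 degrees to either side (1.6 mm at 13 mm).
- trough_far (a point): Foot of the trough's far end wall, on the valley line (x = 80 mm of the trough). The wall leans outward 10 degrees. A blade driven along the valley pushes the ball against it; there the ball rides up over the front edge and drops into the hole.
- micrometer: Optical micrometer, fixed: base 62 mm (x) by 236 mm (y), 13 mm thick, and two grey heads 58 x 54 mm, 99 mm high, with facing windows at y = -53.5 and +53.5 mm. Origin: under its centre, on the bench; y runs along the light beam from head to head, x across it, away from the robot, z up.
- beam (a point): Middle of the gap between the heads at the height of the 10 mm high window slits, 73 mm above the bench: where the ball's centre belongs. Axes as the micrometer.
- tape_roll: Bystander: roll of green tape, 78 mm across, 19 mm high.
- timer: Bystander: small white timer, 64 x 64 x 18 mm.
- petri_dish: Bystander: closed petri dish, 59 mm across, 15 mm high.
- marker_blue: Bystander: blue marker pen lying on the bench, 136 mm long.
There are look-alikes about, which are no part of the job. Leave any orange look-alike of the ladle alone.

How it is judged:
By the outcome, as a careful person would: the job done as asked, in the order asked, and still so for the second after the job is handed in, while the arm keeps its last pose, push and grip.
It also fails if it takes over 45 s, if anything falls off the work surface, if the arm or the gripper's body presses on something with over 40 N, if the wrist force passes 120 N, or if a joint passes its speed limit or range.

## Robot

A 6-joint arm with a two-finger parallel gripper is mounted at the origin on a cart in front of the work surface, level with it; the furniture and walls round the work are solid. World frame = base frame: x ahead of the robot, y to its left, z up, the work surface at z = 0. Lengths are in m, angles in rad, forces in N, time in s.
With the tool pointing down it reaches from about 0.4 to 0.825 m from the base axis. Payload 7 kg.
Tool frame: the origin (TCP) lies midway between the tips of the shut fingers; the grasp point (between the pads) lies 19 mm behind it (ctrl.hold_point_z is the distance from the TCP to the grasp point, in m); z points along the fingers, y is the line along which they close (so a half turn about z gives the same grasp; the last joint's range is limited). The gripper opens to 85 mm and grips with 20 to 120 N. Pads are 22 mm wide; open, the fingers measure 114 mm over their backs; the gripper's body (76 mm by 85 mm) begins 54 mm behind the grasp point. The pads swing forward as they close: fully open they stand 13 mm farther back than shut.
Start: joints at [-0.853, 0.359, 0.012, 0, -1.224, -0.288], TCP at [0.281, -0.614, 0.195] pointing down, gripper open.
Joint ranges: [-3.07, 3.07], [-1.43, 2.12], [-1.02, 1.25], [-3.03, 1.67], [-3.05, -0], [-3.03, 3.03]. Speed limits (rad/s): [2.39, 2.39, 3.01, 3.14, 3.14, 3.14].

## Interface

Orientations are given as a unit quaternion [w, x, y, z].
In Python, from plant import ctrl, cams gives the robot as it stands.
- The arm moves only by the tool send_rows, never from a script. Its argument "motion" is a list of rows, each an object with "delta_pos": the shift along the tool's x, y, z as a fraction of full scale, a list of three; "rotation": the turn, a rotation vector about the tool's x, y, z as a fraction of full scale, a list of three. In form: [{"delta_pos": [dx, dy, dz], "rotation": [rx, ry, rz]}, ...]. A call has 1 to 5 rows; each row shifts and turns the commanded pose from where the row before left it, along the tool's axes as they then stand; what a row does not reach is not made up. Full scale, the value 1, is 40 mm for a shift and 0.12 rad for a turn. A row lasts 1/12 s, in which the tool goes at most 41.7 mm and 7.16 degrees, less where a joint would pass 70% of its speed; a pose out of reach is approached as far as the arm can. A call with a number of a shift or a turn outside -1 to 1 is refused whole. A call with a gripper value outside its range is refused whole. "fingers" is the opening, from 0 (shut) to 1 (fully open), set as the call begins (left out, the last holds). The fingers move at their own pace and stop on an object; "newtons" is the grip in N (left out, the last holds). Time passes only in rows, so rows that do not move let the fingers close. It gives the time, the measured TCP pose, the force, the opening and the grip force at its end, in the units of the state.
- ctrl.observe(): the state, without advancing time (a new reading comes with each control period).
- cams.camera(name): name is "scene" or "top"; returns the picture (400x640x3 uint8, red, green, blue); there is no depth.
- cams.camera_params(name): a dict with "vfov" (degrees; the focal length in pixels is half the picture's height over the tangent of half this angle, whatever the lens; pixels are square), "cx", "cy" (the principal point, pixels), "dist" ([k1, k2, p1, p2, k3] as OpenCV has them; the pictures are not rectified), "xyz" and "attitude" of the camera in the world. Camera axes: x right, y down, z forward; pixel columns grow to the right and rows downward; lengths in m; the calibration is good to about 2 mm. A picture is of the moment at which its call begins. camera_params takes no time and is no camera call.
- ctrl.sign_off(): hands the job in; it is judged then, once.
The state is a dict: "clock": time; "joint_pos": joint angles; "qvel": joint speeds; "effort": joint torques, N m; "tool_pos": TCP position; "ee_rot": TCP orientation; "force": force on the tool from outside, world axes, zero at the start; "wrist_torque": the same for the moment, N m; "finger_gap": opening from 0.0 (shut) to 1.0 (fully open); "finger_force": force on a finger pad.
Only numpy, scipy, OpenCV 4.12 (cv2) and the standard library are available. Lean on these libraries where they do the work, as an engineer would, in place of code of your own. Each camera call takes 0.05 s, during which the arm holds its last target. There are 200 camera calls.

## Working session

There is one attempt and no reset: what is moved stays moved. The work goes in short steps, Python scripts to look and compute and a tool call to move; the robot and the scene stay as the last step left them, time stands still between calls to the robot, and variables do not carry over. Pictures are saved under pics/ and viewed, at most 10 in all, crops included, and the job is handed in when it is done.

Besides the shell and the picture viewer there is one more tool, called as a command line: name --argument value ..., lists and objects as JSON in quotes. send_rows: Moves the arm, as the interface text tells. Shift numbers are shares of 40 mm and turn numbers shares of 0.12 rad, none past 1 either way. Its arguments: {"type":"object","properties":{"motion":{"type":"array","items":{"type":"object","properties":{"delta_pos":{"type":"array","items":{"type":"number"}},"rotation":{"type":"array","items":{"type":"number"}}}}},"fingers":{"type":"number"},"newtons":{"type":"number"}},"required":["motion"]}

```bash
mkdir -p pics
cat > h.py <<'E'
import numpy as np, cv2
from plant import ctrl, cams
from scipy.spatial.transform import Rotation as R
def K(p):
    f=200/np.tan(np.radians(p['vfov'])/2); return np.array([[f,0,p['cx']],[0,f,p['cy']],[0,0,1.]])
def Rc(p):
    q=np.array(p['attitude'],float); return R.from_quat(q[[1,2,3,0]]).as_matrix()
def ray(n,uv):
    p=cams.camera_params(n); x=cv2.undistortPoints(np.array([[uv]],float),K(p),np.array(p['dist'],float))[0,0]
    return np.array(p['xyz']),Rc(p)@np.array([x[0],x[1],1])
def onz(n,uv,z):
    o,d=ray(n,uv); return o+d*(z-o[2])/d[2]
def proj(n,X):
    p=cams.camera_params(n); r=Rc(p).T
    return cv2.projectPoints(np.array(X,float).reshape(-1,3),cv2.Rodrigues(r)[0],-r@np.array(p['xyz']),K(p),np.array(p['dist'],float))[0][:,0]
def tri(a,b):
    o1,d1=ray('scene',a);o2,d2=ray('top',b)
    s=np.linalg.lstsq(np.c_[d1,-d2],o2-o1,rcond=None)[0]; return (o1+d1*s[0]+o2+d2*s[1])/2,np.linalg.norm(o1+d1*s[0]-o2-d2*s[1])
def save(n,f,crop=None,k=1):
    im=cams.camera(n)[:,:,::-1]
    if crop: u0,v0,u1,v1=crop; im=im[v0:v1,u0:u1]
    cv2.imwrite('pics/'+f,cv2.resize(im,None,fx=k,fy=k,interpolation=cv2.INTER_CUBIC))
E
python3 - <<'E'
from h import *
for n in('scene','top'):
    save(n,n+'0.png',k=1.25); print(cams.camera_params(n))
print(ctrl.observe(), ctrl.hold_point_z)
E
```

```text
{'vfov': 56.355603406375316, 'cx': 319.9900798114528, 'cy': 207.261103293692, 'dist': array([0.00255642, 0.        , 0.        , 0.        , 0.        ]), 'xyz': array([0.20857481, 0.64210743, 0.66121051]), 'attitude': array([ 0.09711019, -0.22085909,  0.878378  , -0.41260508])}
{'vfov': 48.86945149785706, 'cx': 314.528323394403, 'cy': 196.58947716688414, 'dist': array([-0.01750755,  0.        ,  0.        ,  0.        ,  0.        ]), 'xyz': array([ 0.41023824, -0.00301441,  1.05875612]), 'attitude': array([-0.0489914 ,  0.71059229, -0.7010918 ,  0.0335965 ])}
{'clock': 0.1, 'joint_pos': array([-8.52898547e-01,  3.59349205e-01,  1.11924510e-02, -2.78776722e-04,
       -1.22410705e+00, -2.88136688e-01]), 'qvel': array([ 0.00012675, -0.00040169,  0.003269  ,  0.00171539,  0.00085995,
       -0.00158638]), 'effort': array([-2.30731486e-03, -5.84763873e+01,  2.94105542e+01,  6.95451021e+00,
       -3.19987405e-03,  2.22567650e-05]), 'tool_pos': array([ 0.28103868, -0.61320554,  0.19455909]), 'ee_rot': array([-2.38889050e-04, -2.13184297e-01,  9.77011719e-01,  7.06034064e-04]), 'force': array([-0.67096508,  0.33887521,  0.22352942]), 'wrist_torque': array([-0.03328586, -0.00852305, -0.01844928]), 'finger_force': 0.0, 'finger_gap': 1.0003165707808852} 0.0187
```

View pics/scene0.png

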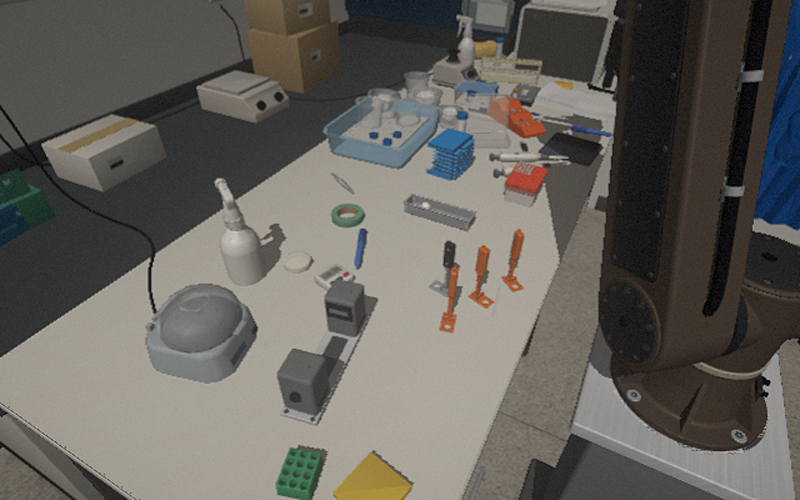

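View pics/top0.png

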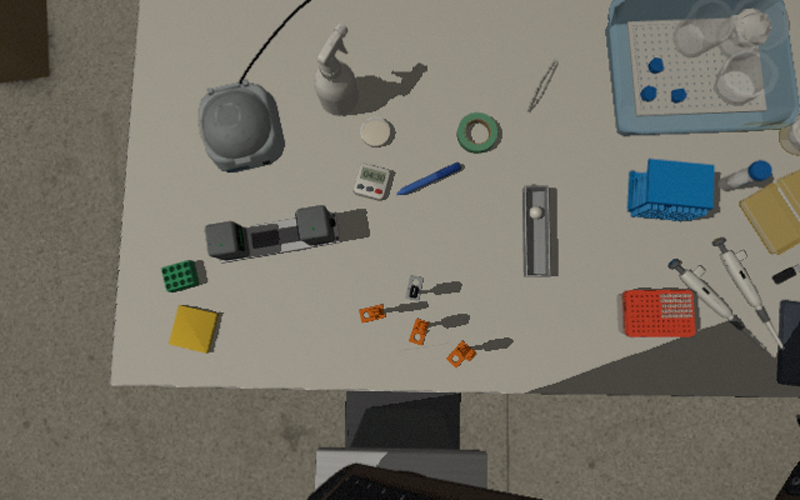

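The ladle could be confused with these: black-grip ladle at scene (448,255) / top (414,288), and orange ones at scene (452,290), (483,270), (516,255) / top (372,313), (418,330), (461,352). I choose the black one. The trough is at top (537,230) with the ball at (537,212), and the micrometer at top (270,235). All pixels are in the 1.25x pictures.

Run:
```python
from h import *
t=cams.camera('top')[:,:,::-1]; s=cams.camera('scene')[:,:,::-1]
def c(im,u,v,w,h,k): return cv2.resize(im[v:v+h,u:u+w],None,fx=k,fy=k,interpolation=cv2.INTER_CUBIC)
a=c(t,300,205,80,60,5)      # ladle top   (0,0)
b=c(t,395,140,80,90,3)       # trough 240x270
m=c(t,155,155,130,60,3)      # 390x180
l=c(s,330,180,60,70,4)  #240x280
o=np.zeros((590,800,3),np.uint8)
o[0:300,0:400]=a; o[0:270,400:640]=b; o[310:490,0:390]=m; o[300:580,400:640]=l
cv2.imwrite('pics/c1.png',o)
```

```text
(no output)
```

View pics/c1.png

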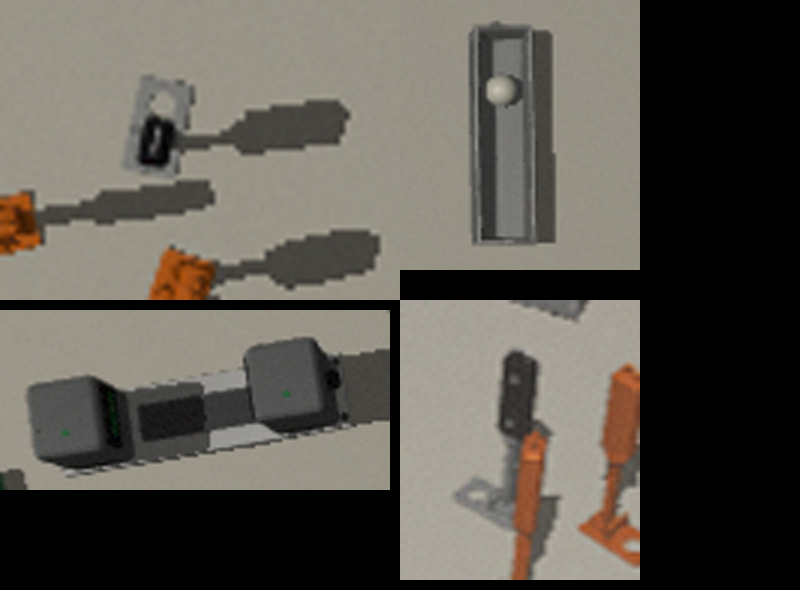

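Run:
```python
from h import *
np.set_printoptions(precision=4,suppress=True)
T=lambda x,y,k,u,v,X0=0,Y0=0: (u+(x-X0)/k,v+(y-Y0)/k)
for n,p,z in [('hole',(162,102),.002),('FL',(143,76),.002),('FR',(194,90),.002),('BL',(122,168),.002),('BR',(180,178),.002),('grip',(157,141),.13)]:
    print(n,onz('top',T(*p,5,300,205),z))
print('grip tri',tri((330+(520-400)/4,180+(352-300)/4),T(157,141,5,300,205)))
for p in [(474,27),(535,27),(474,243),(534,243)]: print('tr',onz('top',T(*p,3,395,140,400),.034))
print('ball',onz('top',T(501,91,3,395,140,400),.0217))
for p in [(28,388),(95,377),(105,455),(38,462),(245,347),(315,338),(326,418),(255,430),(65,433),(287,394)]: print('m',onz('top',T(*p,3,155,155,0,310),.099))
s=cams.camera('scene')[:,:,::-1]
def c(im,u,v,w,h,k): return cv2.resize(im[v:v+h,u:u+w],None,fx=k,fy=k,interpolation=cv2.INTER_CUBIC)
o=np.zeros((480,800,3),np.uint8)
o[:480,:380]=c(s,215,220,95,120,4)
o[:225,400:]=c(s,310,145,80,45,5)
cv2.imwrite('pics/c2.png',o)
```

```text
hole [ 0.4651 -0.0229  0.002 ]
FL [ 0.4775 -0.0137  0.002 ]
FR [ 0.4711 -0.0382  0.002 ]
BL [ 0.4334 -0.0041  0.002 ]
BR [ 0.429  -0.0319  0.002 ]
grip [ 0.4421 -0.0186  0.13  ]
grip tri (array([ 0.4435, -0.0182,  0.127 ]), np.float64(0.002887600384830926))
tr [ 0.6468 -0.2269  0.034 ]
tr [ 0.6473 -0.2748  0.034 ]
tr [ 0.4764 -0.2246  0.034 ]
tr [ 0.477  -0.2708  0.034 ]
ball [ 0.5981 -0.2502  0.0217]
m [0.5536 0.3536 0.099 ]
m [0.5624 0.3038 0.099 ]
m [0.5044 0.2935 0.099 ]
m [0.4986 0.3431 0.099 ]
m [0.5861 0.1928 0.099 ]
m [0.5935 0.141  0.099 ]
m [0.5338 0.1311 0.099 ]
m [0.5243 0.1832 0.099 ]
m [0.5204 0.3241 0.099 ]
m [0.5513 0.1604 0.099 ]
```

View pics/c2.png

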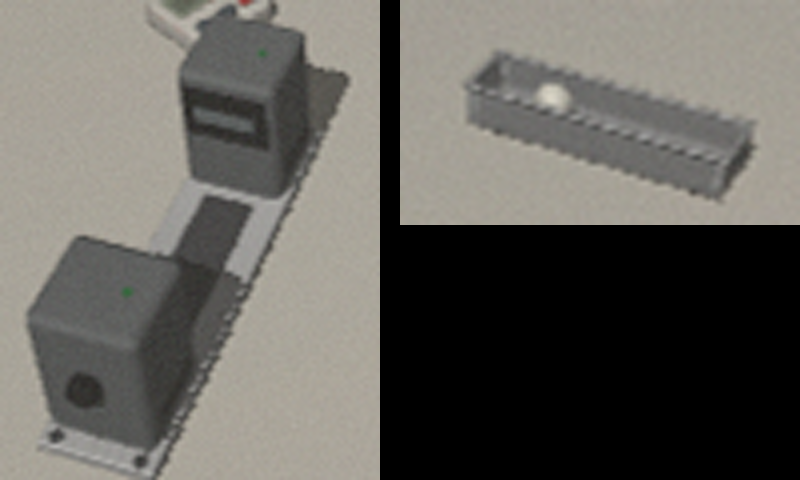

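```bash
cat > fit.py <<'E'
from h import *
from scipy.optimize import least_squares
np.set_printoptions(precision=4,suppress=True)
def fit(obs,x0,free=None):
    def P(q,m): c,s=np.cos(q[2]),np.sin(q[2]); m=np.array(m)/1e3; return [q[0]+c*m[0]-s*m[1],q[1]+s*m[0]+c*m[1],m[2]]
    def r(q): return np.concatenate([proj(n,P(q,free(m,q) if free else m))[0]-uv for n,uv,m in obs])
    return least_squares(r,x0,loss='soft_l1'),r
E
python3 - <<'E'
from fit import *
t=lambda x,y,k,u,v,X0=0,Y0=0: ('top',(u+(x-X0)/k,v+(y-Y0)/k))
s=lambda x,y: ('scene',(215+x/4,220+y/4))
M=[]
for (x,y),m in zip([(28,388),(95,377),(105,455),(38,462),(245,347),(315,338),(326,418),(255,430)],[(29,107.5),(29,53.5),(-29,53.5),(-29,107.5),(29,-53.5),(29,-107.5),(-29,-107.5),(-29,-53.5)]): M.append((*t(x,y,3,155,155,0,310),(*m,99)))
for (x,y),m in zip([(80,237),(182,262),(137,345),(30,315),(200,22),(303,33),(285,95),(182,70),(224,120),(153,477),(40,447)],[(29,53.5,99),(-29,53.5,99),(-29,107.5,99),(29,107.5,99),(29,-107.5,99),(-29,-107.5,99),(-29,-53.5,99),(29,-53.5,99),(0,-53.5,73),(-31,118,0),(31,118,0)]): M.append((*s(x,y),m))
f,r=fit(M,[.545,.243,.18]); print('mic',f.x,np.degrees(f.x[2]),'\n',r(f.x).reshape(-1,2))
s2=lambda x,y: ('scene',(310+(x-400)/5,145+y/5))
TR=[]
for p,m in zip([(474,27),(535,27),(474,243),(534,243)],[(1,1),(1,-1),(-1,1),(-1,-1)]): TR.append((*t(*p,3,395,140,400),(*m,34)))
for p,m in zip([(468,88),(497,52),(753,122),(725,160)],[(1,1),(1,-1),(-1,-1),(-1,1)]): TR.append((*s2(*p),(*m,34)))
f,r=fit(TR,[.562,-.25,-.02,85,23],lambda m,q:(m[0]*q[3],m[1]*q[4],m[2])); print('trough',f.x,'\n',r(f.x).reshape(-1,2))
L=[]
for p,m in zip([(162,102),(143,76),(194,90),(122,168),(180,178),(157,141)],[(0,0,2),(12,13,2),(12,-13,2),(-34,13,2),(-34,-13,2),(-22,0,128)]): L.append((*t(*p,5,300,205),m))
for p,m in zip([(520,352),(477,493),(518,382)],[(-22,0,131),(0,0,2),(-22,0,110)]): L.append(('scene',(330+(p[0]-400)/4,180+(p[1]-300)/4),m))
f,r=fit(L,[.465,-.023,-.2]); print('ladle',f.x,'\n',r(f.x).reshape(-1,2))
print('ball',tri((310+(553-400)/5,145+97/5),t(501,91,3,395,140,400)[1]))
x=ctrl.observe();print(R.from_quat(np.array(x['ee_rot'])[[1,2,3,0]]).as_matrix())
E
```

```text
mic [0.5458 0.2447 0.1738] 9.96007662815045 
 [[-0.8356 -0.9526]
 [ 0.6837 -1.1763]
 [ 0.5956 -1.5862]
 [-1.0968 -0.0194]
 [-1.9281  1.1077]
 [-1.298   0.2124]
 [-1.201  -0.9101]
 [-1.6718 -0.9966]
 [ 0.4054 -3.8301]
 [ 2.5609 -2.4599]
 [ 1.0651 -0.2852]
 [-1.2083 -1.2992]
 [ 4.5337 -3.3597]
 [ 3.0186 -0.4437]
 [-1.7478  0.7241]
 [-1.2836  0.7482]
 [ 1.609  -0.1224]
 [ 1.114   2.0961]
 [ 0.6324  0.5043]]
trough [ 0.5622 -0.2485 -0.0097 85.0831 23.182 ] 
 [[-0.3181 -0.3163]
 [-0.9831  0.0797]
 [-0.0582 -0.4375]
 [-0.0062  0.0135]
 [ 0.0517 -1.3295]
 [ 1.1456 -1.1023]
 [ 0.4283 -0.212 ]
 [ 0.2053 -0.016 ]]
ladle [ 0.4644 -0.0228 -0.2033] 
 [[-0.0355  0.3083]
 [-0.4704 -0.5407]
 [-0.0766 -1.0137]
 [-0.3679 -0.1624]
 [-1.3288  0.1958]
 [-0.0938 -0.3419]
 [ 1.0641 -1.2421]
 [ 0.7127 -0.2479]
 [ 0.8373 -1.7146]]
ball (array([ 0.5988, -0.2491,  0.0246]), np.float64(0.0026458255719370503))
[[-0.9091 -0.4167 -0.0004]
 [-0.4167  0.9091  0.0006]
 [ 0.0001  0.0008 -1.    ]]
```

send_rows --motion '[{"delta_pos":[0,0,0],"rotation":[0,0,1]},{"delta_pos":[0,0,0],"rotation":[0,0,1]},{"delta_pos":[0,0,0],"rotation":[0,0,1]},{"delta_pos":[0,0,0],"rotation":[0,0,1]},{"delta_pos":[0,0,0],"rotation":[0,0,1]}]' --fingers 0.6 --newtons 60

```text
clock: 0.67
tool_pos: [0.2812, -0.6135, 0.1952]
ee_rot: [-0.0, 0.088, 0.996, 0.0]
force: [-1.1, 0.8, 0.1]
finger_gap: 0.597
finger_force: 0.0
```

send_rows --motion '[{"delta_pos":[0,0,0],"rotation":[0,0,0.27]},{"delta_pos":[-0.06,0.96,0],"rotation":[0,0,0]},{"delta_pos":[-0.06,0.96,0],"rotation":[0,0,0]},{"delta_pos":[-0.06,0.96,0],"rotation":[0,0,0]},{"delta_pos":[-0.06,0.96,0],"rotation":[0,0,0]}]'

```text
clock: 1.08
tool_pos: [0.3214, -0.4636, 0.195]
ee_rot: [-0.0, 0.102, 0.995, 0.0]
force: [1.3, 0.4, 1.2]
finger_gap: 0.598
finger_force: 0.0
```

send_rows --motion '[{"delta_pos":[-0.06,0.96,0],"rotation":[0,0,0]},{"delta_pos":[-0.06,0.96,0],"rotation":[0,0,0]},{"delta_pos":[-0.06,0.96,0],"rotation":[0,0,0]},{"delta_pos":[-0.06,0.96,0],"rotation":[0,0,0]},{"delta_pos":[-0.06,0.96,0],"rotation":[0,0,0]}]'

```text
clock: 1.5
tool_pos: [0.3719, -0.2777, 0.1956]
ee_rot: [0.0, 0.101, 0.995, -0.0]
force: [-0.6, 0.1, 0.3]
finger_gap: 0.6
finger_force: 0.0
```

send_rows --motion '[{"delta_pos":[-0.06,0.96,0],"rotation":[0,0,0]},{"delta_pos":[-0.06,0.96,0],"rotation":[0,0,0]},{"delta_pos":[-0.06,0.96,0],"rotation":[0,0,0]},{"delta_pos":[-0.06,0.96,0],"rotation":[0,0,0]},{"delta_pos":[-0.06,0.96,0],"rotation":[0,0,0]}]'

```text
clock: 1.92
tool_pos: [0.4223, -0.0919, 0.1958]
ee_rot: [0.001, 0.101, 0.995, 0.0]
force: [-0.1, -0.4, 0.0]
finger_gap: 0.602
finger_force: 0.0
```

send_rows --motion '[{"delta_pos":[-0.06,0.96,0],"rotation":[0,0,0]},{"delta_pos":[-0.06,0.96,0],"rotation":[0,0,0]},{"delta_pos":[0,0,0],"rotation":[0,0,0]},{"delta_pos":[0,0,0],"rotation":[0,0,0]}]'

```text
clock: 2.25
tool_pos: [0.4428, -0.0176, 0.1954]
ee_rot: [-0.0, 0.099, 0.995, 0.0]
force: [-0.6, -0.5, -1.0]
finger_gap: 0.605
finger_force: 0.0
```

Run:
```python
from h import *
t=cams.camera('top')[:,:,::-1]; s=cams.camera('scene')[:,:,::-1]
def c(im,u,v,w,h,k): return cv2.resize(im[v:v+h,u:u+w],None,fx=k,fy=k,interpolation=cv2.INTER_CUBIC)
cv2.imwrite('pics/g1.png',np.hstack([c(s,300,140,100,130,4),c(t,290,170,90,130,4)]))
```

```text
(no output)
```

View pics/g1.png

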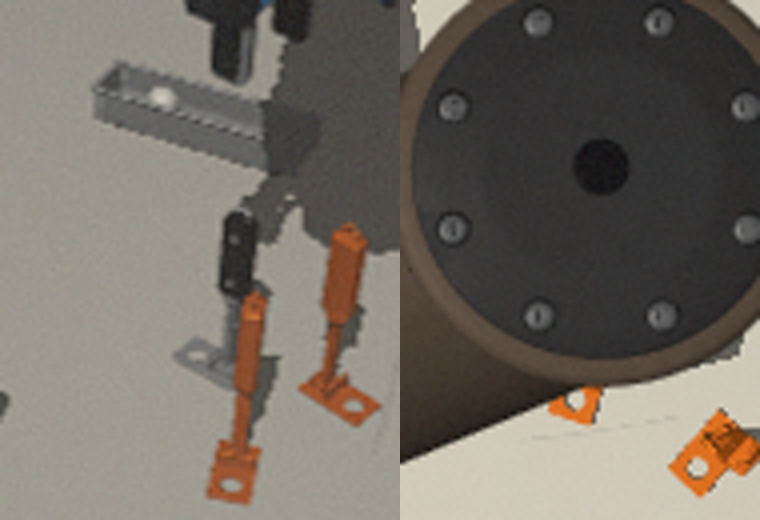

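The fingertips at crop (232,78) are above the black grip, whose top is at (240,212). The nearest orange ladle stays clear, so I descend and pinch.

send_rows --motion '[{"delta_pos":[0,0.01,0.8],"rotation":[0,0,0]},{"delta_pos":[0,0,0.8],"rotation":[0,0,0]},{"delta_pos":[0,0,0.75],"rotation":[0,0,0]},{"delta_pos":[0,0,0.5],"rotation":[0,0,0]},{"delta_pos":[0,0,0],"rotation":[0,0,0]}]'

```text
clock: 2.77
tool_pos: [0.4392, -0.0214, 0.0778]
ee_rot: [-0.003, 0.103, 0.995, -0.001]
force: [-1.8, 0.3, -0.0]
finger_gap: 0.6
finger_force: 0.0
```

send_rows --motion '[{"delta_pos":[0,0,0],"rotation":[0,0,0]},{"delta_pos":[0,0,0],"rotation":[0,0,0]},{"delta_pos":[0,0,0],"rotation":[0,0,0]},{"delta_pos":[0,0,0],"rotation":[0,0,0]},{"delta_pos":[0,0,0],"rotation":[0,0,0]}]' --fingers 0 --newtons 60

```text
clock: 3.18
tool_pos: [0.444, -0.0188, 0.0832]
ee_rot: [0.002, 0.101, 0.995, 0.001]
force: [-1.7, 1.0, 6.5]
finger_gap: 0.126
finger_force: 59.0
```

send_rows --motion '[{"delta_pos":[0,0,0],"rotation":[0,0,0]},{"delta_pos":[0,0,0],"rotation":[0,0,0]},{"delta_pos":[0,0,0],"rotation":[0,0,0]}]'

```text
clock: 3.43
tool_pos: [0.444, -0.0187, 0.0832]
ee_rot: [0.002, 0.101, 0.995, 0.001]
force: [-1.6, 0.9, 7.0]
finger_gap: 0.126
finger_force: 59.0
```

send_rows --motion '[{"delta_pos":[0,0,-0.3],"rotation":[0,0,0]},{"delta_pos":[0,0,-0.6],"rotation":[0,0,0]},{"delta_pos":[0,0,-0.8],"rotation":[0,0,0]},{"delta_pos":[0,0,-0.3],"rotation":[0,0,0]},{"delta_pos":[0,0,0],"rotation":[0,0,0]}]'

```text
clock: 3.85
tool_pos: [0.4449, -0.0184, 0.1654]
ee_rot: [0.003, 0.101, 0.995, 0.001]
force: [-0.5, 0.5, -1.0]
finger_gap: 0.126
finger_force: 58.9
```

send_rows --motion '[{"delta_pos":[0,0,0],"rotation":[0,0,0]},{"delta_pos":[0,0,0],"rotation":[0,0,0]}]'

```text
clock: 4.02
tool_pos: [0.442, -0.0191, 0.1611]
ee_rot: [-0.0, 0.101, 0.995, 0.0]
force: [-0.4, -0.2, -0.3]
finger_gap: 0.124
finger_force: 58.8
```

Run:
```python
from h import *
s=cams.camera('scene')[:,:,::-1]
cv2.imwrite('pics/g2.png',cv2.resize(s[100:250,290:420],None,fx=4,fy=4,interpolation=cv2.INTER_CUBIC))
x=ctrl.observe();print(x)
Rt=R.from_quat(np.array(x['ee_rot'])[[1,2,3,0]]).as_matrix();print(Rt)
# predicted ladle points assuming it stood at z=0 when TCP 0.0832
Z=x['tool_pos'][2]-.0832
c,s_=np.cos(-.203),np.sin(-.203); g=x['tool_pos'][:2]
for n,m in [('hole',(22,0,2)),('FL',(34,13,2)),('FR',(34,-13,2)),('BL',(-12,13,2)),('gtop',(0,0,132))]:
    X=[g[0]+(c*m[0]-s_*m[1])/1e3,g[1]+(s_*m[0]+c*m[1])/1e3,Z+m[2]/1e3]; print(n,(proj('scene',X)[0]-[290,100])*4)
```

```text
{'clock': 4.0667, 'joint_pos': array([ 4.04705171e-01, -5.36785379e-03, -5.25527592e-01, -4.33929753e-04,
       -1.05173345e+00, -2.17805104e+00]), 'qvel': array([ 0.00052686,  0.00976788, -0.00134137,  0.00066905, -0.00055206,
       -0.00086058]), 'effort': array([ 1.16891507e-02, -2.77201438e+01,  2.77974272e+01,  6.59985512e+00,
        5.09527687e-03,  4.98038335e-04]), 'tool_pos': array([ 0.44182816, -0.01923042,  0.16070149]), 'ee_rot': array([-5.70990572e-04,  1.01208900e-01,  9.94865027e-01, -1.01075664e-04]), 'force': array([ 1.10759854, -0.74310736, -0.44501348]), 'wrist_torque': array([ 0.00390008, -0.02496187, -0.0467061 ]), 'finger_force': 58.84716868400574, 'finger_gap': 0.12195262396016988}
[[-9.79512865e-01  2.01378274e-01 -1.15657662e-03]
 [ 2.01378505e-01  9.79513497e-01 -8.55346314e-05]
 [ 1.11565759e-03 -3.16691941e-04 -9.99999328e-01]]
hole [249.89741444 419.30721203]
FL [221.55392164 421.52420696]
FR [246.43647735 401.26390032]
BL [283.44105841 453.27020251]
gtop [298.28315873 253.57749728]
```

View pics/g2.png

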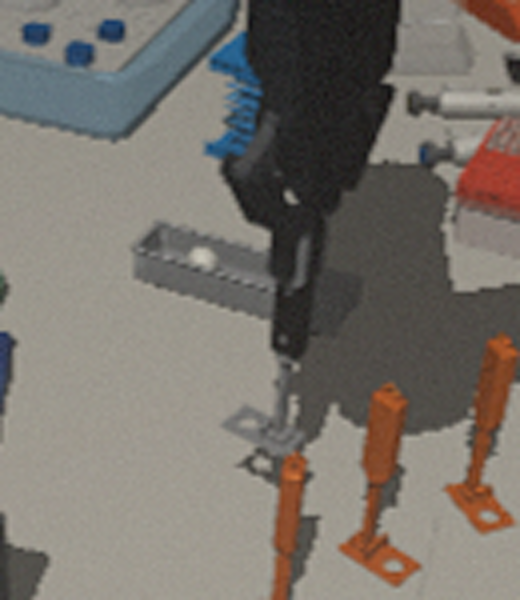

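The ladle hangs level in the gripper. Its hole is at crop (248,422) and was predicted at (250,419), so the grasp is as planned. Next is the trough.

send_rows --motion '[{"delta_pos":[0,0,0],"rotation":[0,0,-0.8]},{"delta_pos":[0,0,0],"rotation":[0,0,-0.8]},{"delta_pos":[-0.16,-0.5,0],"rotation":[0,0,0]},{"delta_pos":[-0.31,-0.95,0],"rotation":[0,0,0]},{"delta_pos":[-0.31,-0.95,0],"rotation":[0,0,0]}]'

```text
clock: 4.48
tool_pos: [0.4726, -0.1159, 0.1607]
ee_rot: [-0.0, 0.004, 1.0, 0.0]
force: [1.6, 1.3, -1.2]
finger_gap: 0.122
finger_force: 58.9
```

send_rows --motion '[{"delta_pos":[-0.31,-0.95,0],"rotation":[0,0,0]},{"delta_pos":[-0.31,-0.95,0],"rotation":[0,0,0]},{"delta_pos":[-0.31,-0.95,0],"rotation":[0,0,0]},{"delta_pos":[-0.16,-0.46,0],"rotation":[0,0,0]},{"delta_pos":[0,0,0],"rotation":[0,0,0]}]'

```text
clock: 4.9
tool_pos: [0.5149, -0.2518, 0.1591]
ee_rot: [-0.002, 0.007, 1.0, -0.0]
force: [-0.4, 0.7, -0.4]
finger_gap: 0.126
finger_force: 58.9
```

send_rows --motion '[{"delta_pos":[0,0,0],"rotation":[0,0,0]},{"delta_pos":[0,0,0],"rotation":[0,0,0]},{"delta_pos":[0,0,0],"rotation":[0,0,0]},{"delta_pos":[0,0,0],"rotation":[0,0,0]}]'

```text
clock: 5.23
tool_pos: [0.5147, -0.2473, 0.1614]
ee_rot: [-0.0, 0.005, 1.0, 0.0]
force: [0.0, -0.6, -0.2]
finger_gap: 0.12
finger_force: 58.9
```

Run:
```python
from h import *
t=cams.camera('top')[:,:,::-1]; s=cams.camera('scene')[:,:,::-1]
def c(im,u,v,w,h,k): return cv2.resize(im[v:v+h,u:u+w],None,fx=k,fy=k,interpolation=cv2.INTER_CUBIC)
cv2.imwrite('pics/t1.png',np.hstack([c(s,300,100,100,110,4),c(t,385,130,90,110,4)]))
x=ctrl.observe();print(x['tool_pos'],x['ee_rot'])
```

```text
[ 0.51501183 -0.24744208  0.16169897] [2.57514966e-04 4.63170381e-03 9.99989240e-01 3.48065842e-06]
```

View pics/t1.png

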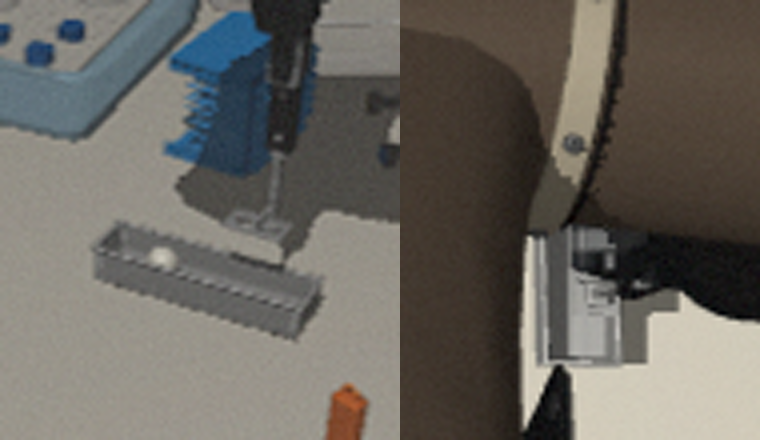

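The blade hovers over the near half of the trough at scene crop (262,222), and the ball is ahead of it at (163,258). I lower in.

send_rows --motion '[{"delta_pos":[0,-0.02,0.4],"rotation":[0,0,0]},{"delta_pos":[0,0,0.6],"rotation":[0,0,0]},{"delta_pos":[0,0,0.4],"rotation":[0,0,0]},{"delta_pos":[0,0,0.2],"rotation":[0,0,0]},{"delta_pos":[0,0,0],"rotation":[0,0,0]}]'

```text
clock: 5.75
tool_pos: [0.5138, -0.2484, 0.0958]
ee_rot: [-0.001, 0.005, 1.0, 0.0]
force: [-0.3, 0.2, -0.5]
finger_gap: 0.123
finger_force: 58.9
```

send_rows --motion '[{"delta_pos":[0,0,0],"rotation":[0,0,0]},{"delta_pos":[0,0,0],"rotation":[0,0,0]},{"delta_pos":[0,0,0],"rotation":[0,0,0]},{"delta_pos":[0,0,0],"rotation":[0,0,0]},{"delta_pos":[0,0,0],"rotation":[0,0,0]}]'

```text
clock: 6.17
tool_pos: [0.5153, -0.2491, 0.0981]
ee_rot: [0.001, 0.005, 1.0, -0.0]
force: [0.5, 1.0, -0.1]
finger_gap: 0.12
finger_force: 58.9
```

send_rows --motion '[{"delta_pos":[0,0,0.05],"rotation":[0,0,0]},{"delta_pos":[0,0,0],"rotation":[0,0,0]},{"delta_pos":[0,0,0],"rotation":[0,0,0]},{"delta_pos":[0,0,0],"rotation":[0,0,0]}]'

```text
clock: 6.5
tool_pos: [0.5149, -0.2491, 0.0953]
ee_rot: [-0.0, 0.005, 1.0, 0.0]
force: [-0.4, -0.1, -0.6]
finger_gap: 0.123
finger_force: 58.9
```

send_rows --motion '[{"delta_pos":[0,0,0.02],"rotation":[0,0,0]},{"delta_pos":[0,0,0],"rotation":[0,0,0]},{"delta_pos":[0,0,0],"rotation":[0,0,0]},{"delta_pos":[0,0,0],"rotation":[0,0,0]}]'

```text
clock: 6.83
tool_pos: [0.5149, -0.2491, 0.0946]
ee_rot: [-0.0, 0.005, 1.0, 0.0]
force: [0.0, -0.1, -0.5]
finger_gap: 0.12
finger_force: 58.9
```

send_rows --motion '[{"delta_pos":[0,0,0.02],"rotation":[0,0,0]},{"delta_pos":[0,0,0],"rotation":[0,0,0]},{"delta_pos":[0,0,0],"rotation":[0,0,0]},{"delta_pos":[0,0,0],"rotation":[0,0,0]}]'

```text
clock: 7.17
tool_pos: [0.515, -0.2491, 0.0938]
ee_rot: [0.0, 0.005, 1.0, -0.0]
force: [-0.2, -1.0, -0.1]
finger_gap: 0.123
finger_force: 59.0
```

send_rows --motion '[{"delta_pos":[0,0.02,0.02],"rotation":[0,0,0]},{"delta_pos":[0,0,0],"rotation":[0,0,0]},{"delta_pos":[0,0,0],"rotation":[0,0,0]},{"delta_pos":[0,0,0],"rotation":[0,0,0]}]'

```text
clock: 7.5
tool_pos: [0.5154, -0.2487, 0.0938]
ee_rot: [0.001, 0.005, 1.0, -0.0]
force: [-0.9, -0.9, 5.3]
finger_gap: 0.123
finger_force: 59.6
```

send_rows --motion '[{"delta_pos":[0,0,0.02],"rotation":[0,0,0]},{"delta_pos":[0,0,0],"rotation":[0,0,0]},{"delta_pos":[0,0,0],"rotation":[0,0,0]},{"delta_pos":[0,0,0],"rotation":[0,0,0]}]'

```text
clock: 7.83
tool_pos: [0.5157, -0.249, 0.0937]
ee_rot: [0.001, 0.005, 1.0, -0.001]
force: [-2.4, -1.7, 9.2]
finger_gap: 0.12
finger_force: 60.2
```

send_rows --motion '[{"delta_pos":[0,0.01,-0.05],"rotation":[0,0,0]},{"delta_pos":[-0.2,0,0],"rotation":[0,0,0]},{"delta_pos":[-0.2,0,0],"rotation":[0,0,0]},{"delta_pos":[-0.2,0,0],"rotation":[0,0,0]},{"delta_pos":[-0.2,0,0],"rotation":[0,0,0]}]'

```text
clock: 8.25
tool_pos: [0.5477, -0.249, 0.0955]
ee_rot: [-0.0, 0.005, 1.0, -0.001]
force: [-6.1, -2.4, 9.7]
finger_gap: 0.124
finger_force: 59.8
```

send_rows --motion '[{"delta_pos":[-0.15,0,0],"rotation":[0,0,0]},{"delta_pos":[-0.15,0,0],"rotation":[0,0,0]},{"delta_pos":[-0.15,0,0],"rotation":[0,0,0]},{"delta_pos":[-0.15,0,0],"rotation":[0,0,0]},{"delta_pos":[-0.15,0,0],"rotation":[0,0,0]}]'

```text
clock: 8.67
tool_pos: [0.5784, -0.2495, 0.0962]
ee_rot: [0.001, 0.005, 1.0, -0.001]
force: [-4.8, -0.2, 17.8]
finger_gap: 0.121
finger_force: 61.3
```

send_rows --motion '[{"delta_pos":[-0.1,0,0],"rotation":[0,0,0]},{"delta_pos":[-0.1,0,0],"rotation":[0,0,0]},{"delta_pos":[0,0,0],"rotation":[0,0,0]},{"delta_pos":[0,0,0],"rotation":[0,0,0]}]'

```text
clock: 9.0
tool_pos: [0.5867, -0.2495, 0.0962]
ee_rot: [0.001, 0.005, 1.0, -0.001]
force: [-3.2, -0.3, 14.9]
finger_gap: 0.124
finger_force: 60.8
```

send_rows --motion '[{"delta_pos":[0,0,-0.06],"rotation":[0,0,0]},{"delta_pos":[0,0,0],"rotation":[0,0,0]},{"delta_pos":[0,0,0],"rotation":[0,0,0]},{"delta_pos":[0,0,0],"rotation":[0,0,0]}]'

```text
clock: 9.33
tool_pos: [0.5852, -0.2485, 0.0961]
ee_rot: [-0.0, 0.005, 1.0, 0.0]
force: [0.2, -0.2, 1.6]
finger_gap: 0.121
finger_force: 59.1
```

Run:
```python
from h import *
t=cams.camera('top')[:,:,::-1]; s=cams.camera('scene')[:,:,::-1]
def c(im,u,v,w,h,k): return cv2.resize(im[v:v+h,u:u+w],None,fx=k,fy=k,interpolation=cv2.INTER_CUBIC)
cv2.imwrite('pics/t2.png',np.hstack([c(s,310,110,80,90,5),c(t,400,140,70,90,5)]))
x=ctrl.observe();print(x['tool_pos'],x['ee_rot'])
```

```text
[ 0.58507622 -0.24854167  0.09619501] [-1.80055006e-04  5.26795398e-03  9.99986107e-01  4.03396609e-05]
```

View pics/t2.png

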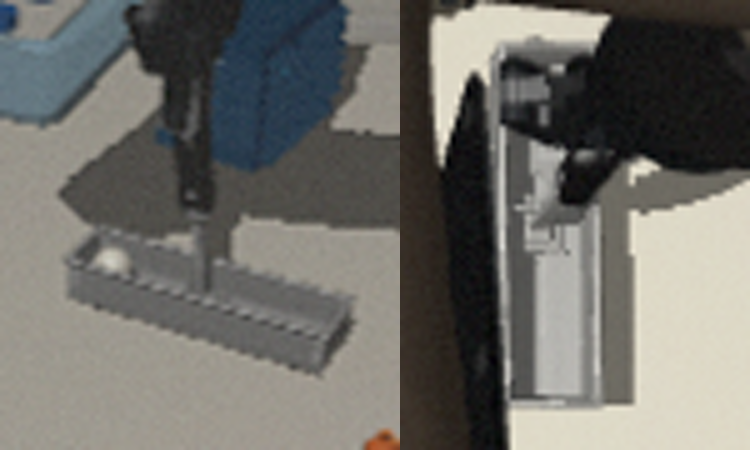

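The ball is pushed near the far end at scene crop (113,262). The stem runs from (197,205) to (207,290). I check whether the ladle has tilted in the grip.

Run:
```python
from h import *
x=ctrl.observe()['tool_pos']
for pitch in(0,2,4,6,8):
    o=[]
    for d in (-.035,-.05,-.065):   # below grasp point (TCP z+.0187)
        a=np.radians(pitch); o.append((proj('scene',[x[0]+d*np.sin(a),x[1],x[2]+.0187+d*np.cos(a)])[0]-[310,110])*5)
    print(pitch,np.round(o,1).tolist())
im=cv2.imread('pics/t2.png')[:,:400]
g=cv2.cvtColor(im,cv2.COLOR_BGR2GRAY)
for v in (200,215,225,235,245,255,265,275,285): print(v,g[v,165:245:5])
```

```text
0 [[180.0, 200.9], [178.6, 222.5], [177.2, 243.7]]
2 [[181.8, 201.4], [181.2, 223.2], [180.6, 244.6]]
4 [[183.7, 201.8], [183.9, 223.8], [184.0, 245.5]]
6 [[185.6, 202.2], [186.5, 224.3], [187.4, 246.2]]
8 [[187.4, 202.5], [189.2, 224.8], [190.8, 246.7]]
200 [79 78 71 47 42 53 51 41 38 43 61 77 77 76 78 78]
215 [ 79  81  81  74  80  96 100  93  82  74  76  78  75  77  69  95]
225 [ 78  73  71  74  70  81  93  77  70  75  75  76  79  76  96 135]
235 [ 98 131 139 135 136 135 115  90  78  77  78  81  70 100 148 156]
245 [131 138 132 140 153 145 117  94  81  79  80  77  68  99 142 154]
255 [101  99  95 102 112 112 109 101  78  72  81  86  73 102 149 156]
265 [101 100  98 100 101  99 106 106  80  79 111 121 109 107 125 136]
275 [107 102 100 100 101  97 101  97  72  75  96 101 101  98  98  98]
285 [127 120 122 125 113  93  96  98  72  73  95 101  98 101  97  97]
```

send_rows --motion '[{"delta_pos":[0,0,0.03],"rotation":[0,0,0]},{"delta_pos":[0,0,0],"rotation":[0,0,0]},{"delta_pos":[0,0,0],"rotation":[0,0,0]}]' --newtons 20

```text
clock: 9.68
tool_pos: [0.5854, -0.2488, 0.0959]
ee_rot: [0.0, 0.005, 1.0, -0.0]
force: [0.9, 0.4, 5.0]
finger_gap: 0.121
finger_force: 59.5
```

send_rows --motion '[{"delta_pos":[0,0,0.03],"rotation":[0,0,0]},{"delta_pos":[0,0,0],"rotation":[0,0,0]},{"delta_pos":[0,0,0],"rotation":[0,0,0]}]'

```text
clock: 9.93
tool_pos: [0.5859, -0.2492, 0.0958]
ee_rot: [0.001, 0.005, 1.0, -0.001]
force: [-0.8, 0.1, 9.6]
finger_gap: 0.123
finger_force: 60.1
```

send_rows --motion '[{"delta_pos":[0,0,0.02],"rotation":[0,0,0]},{"delta_pos":[0,0,0],"rotation":[0,0,0]},{"delta_pos":[0,0,0],"rotation":[0,0,0]}]'

```text
clock: 10.18
tool_pos: [0.5863, -0.2494, 0.0957]
ee_rot: [0.002, 0.005, 1.0, -0.001]
force: [-1.7, -0.4, 12.8]
finger_gap: 0.124
finger_force: 60.6
```

send_rows --motion '[{"delta_pos":[0,0,0],"rotation":[0,0,0]},{"delta_pos":[0,0,0],"rotation":[0,0,0]},{"delta_pos":[0,0,0],"rotation":[0,0,0]}]' --newtons 20 --fingers 0

```text
clock: 10.43
tool_pos: [0.5863, -0.2494, 0.0957]
ee_rot: [0.002, 0.005, 1.0, -0.001]
force: [-1.7, 0.0, 13.4]
finger_gap: 0.122
finger_force: 60.6
```

send_rows --motion '[{"delta_pos":[0,0,-0.06],"rotation":[0,0,0]},{"delta_pos":[0,0,0],"rotation":[0,0,0]},{"delta_pos":[0,0,0],"rotation":[0,0,0]}]'

```text
clock: 10.68
tool_pos: [0.585, -0.2487, 0.0959]
ee_rot: [0.0, 0.005, 1.0, -0.0]
force: [0.2, -0.1, 4.5]
finger_gap: 0.122
finger_force: 59.5
```

send_rows --motion '[{"delta_pos":[0,0,0],"rotation":[0,0,0]},{"delta_pos":[0,0,0],"rotation":[0,0,0]},{"delta_pos":[0,0,0],"rotation":[0,0,0]},{"delta_pos":[0,0,0],"rotation":[0,0,0]},{"delta_pos":[0,0,0],"rotation":[0,0,0]}]' --fingers 0.18 --newtons 20

```text
clock: 11.1
tool_pos: [0.5847, -0.2486, 0.0954]
ee_rot: [-0.0, 0.005, 1.0, 0.0]
force: [0.7, 0.1, 0.4]
finger_gap: 0.179
finger_force: 0.0
```

send_rows --motion '[{"delta_pos":[0,0,0],"rotation":[0,0,0]},{"delta_pos":[0,0,0],"rotation":[0,0,0]}]'

```text
clock: 11.27
tool_pos: [0.5849, -0.2486, 0.0957]
ee_rot: [-0.0, 0.005, 1.0, 0.0]
force: [0.0, 0.6, 0.4]
finger_gap: 0.177
finger_force: 0.0
```

Run:
```python
from h import *
s=cams.camera('scene')[:,:,::-1]
cv2.imwrite('pics/t3.png',cv2.resize(s[110:200,310:390],None,fx=5,fy=5,interpolation=cv2.INTER_CUBIC))
g=cv2.cvtColor(cv2.imread('pics/t3.png'),cv2.COLOR_BGR2GRAY)
for v in (190,200,215,225,235,245,255,265,275,285): print(v,g[v,145:225:5])
print(ctrl.observe()['tool_pos'])
```

```text
190 [76 77 79 76 78 77 75 78 76 77 79 78 76 80 79 78]
200 [79 79 75 77 79 78 77 78 80 76 79 78 76 78 78 78]
215 [77 77 78 81 80 79 78 78 79 78 78 77 79 78 77 78]
225 [82 77 76 78 81 77 74 74 72 71 75 77 78 75 77 83]
235 [ 85  84  86  82  77 103 133 139 139 121  85  74  78  77  73  77]
245 [108 118 114 113 134 143 134 141 146 138 123  90  80  85  80 108]
255 [100 101 103 102  99  95  95 103 111 111 117 128 119  97  78  85]
265 [101 101  99 100  99 100 101 104 101 100  99  98  89  95 107  93]
275 [122 119 113 111 109 103  99 100 100  99 101 103  99  87  92  95]
285 [ 88 104 132 139 129 119 124 123 116 114 111 107 102  88  77  94]
[ 0.58491324 -0.24859542  0.09576353]
```

Run:
```python
from h import *
t=cams.camera('top')[:,:,::-1]; s=cams.camera('scene')[:,:,::-1]
def c(im,u,v,w,h,k): return cv2.resize(im[v:v+h,u:u+w],None,fx=k,fy=k,interpolation=cv2.INTER_CUBIC)
cv2.imwrite('pics/t4.png',np.hstack([c(s,310,100,80,100,5),c(t,400,140,70,100,5)]))
```

```text
(no output)
```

View pics/t4.png

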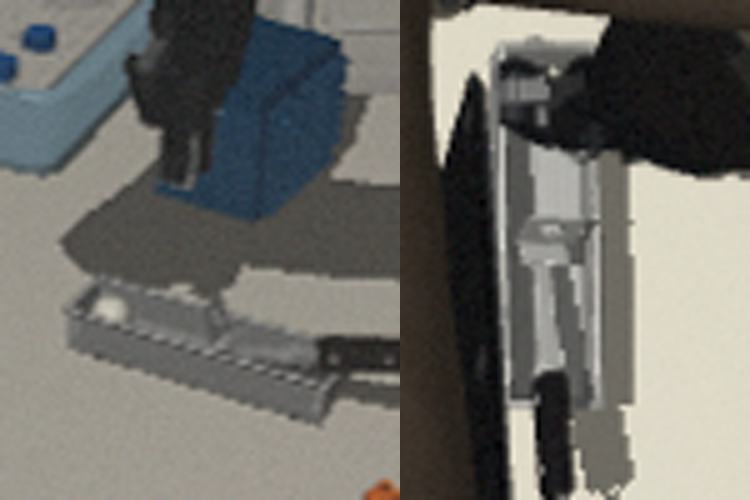

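The ladle toppled backward. The grip is now over the near rim at top crop (553,435) and scene crop (355,352), with the blade inside the trough at top (550,235). The ball is safe at scene (110,305). I measure the grip so I can pick it up again.

Run:
```python
from h import *
np.set_printoptions(precision=4,suppress=True,linewidth=150)
t=cams.camera('top'); s=cams.camera('scene')
g=t.max(2)
for v in range(206,262,3): print(v,g[v,420:446])
gs=s.max(2)
print('scene')
for u in range(366,412,3):
    col=gs[155:190,u]; d=np.where(col<48)[0]; print(u,(d.min()+155,d.max()+155,len(d)) if len(d) else None,end=' ')
print(); print('grip low end tri',tri((373.6,170),(430,214.4)))
```

```text
206 [ 97 153  82  83  84  83  96 152 166 162 156 123  94  92  90  91  93 127 153 195 104 111 111 110 111 109]
209 [ 72 157  84  83  84  84  90 137 164 163 159 151  93  92  95  94  94 130 143 189 108 110 109 110 108 110]
212 [ 77 191 104  83  83  85  94 144 178 161 158 159 173  96  94  91  90 127 147 203 107 109 111 112 111 110]
215 [ 65 193 105  83  86  84  95  72  37  30  29  28  32  62  92  94  85  83 137 174 118 111 108 109 110 112]
218 [ 45 134  76  85  85  81  53  45  24  33  24  32  31  40  93  90  83  67  95 170 129 109 110 111 110 109]
221 [ 35 108 177 177 179 173 125  33  28  30  30  30  29  39  83  84  85  94 137 136 125 108 108 137 220 220]
224 [ 41 137 222 223 222 223 213  26  25  30  23  25  29  71 161 107 109 110 110 109 110 112 112 109 139 222]
227 [ 27 101 222 223 221 221 214  19  26  28  29  29  28  51 122 111 110 112 112 108 110 111 109 109 111 143]
230 [ 21  81 222 222 223 223 217  68  24  29  29  21  26  35 108 210 110 112 110 110 110 106 111 109 110 139]
233 [ 16  64 181 224 222 222 217 121 103  27  25  27  30  28  97 213 111 110 110 107 109 111 109 110 111 110]

[... 703 characters left out ...]
2 222 222 222 223 223 222 223 222 222 223 223 223 221 223 224 221]
257 [ 22  16  30 106 223 223 223 223 221 222 223 222 223 223 224 223 223 221 221 222 222 223 222 223 221 222]
260 [ 22  10  17  91 222 221 222 223 222 221 222 222 224 223 223 223 223 223 222 220 223 221 223 223 222 223]
scene
366 None 369 None 372 None 375 (np.int64(168), np.int64(173), 3) 378 (np.int64(168), np.int64(173), 5) 381 (np.int64(168), np.int64(173), 6) 384 (np.int64(168), np.int64(173), 6) 387 (np.int64(168), np.int64(173), 4) 390 (np.int64(168), np.int64(173), 5) 393 None 396 None 399 None 402 None 405 None 408 None 411 None 
grip low end tri (array([ 0.4918, -0.2472,  0.0402]), np.float64(0.0005366555389321949))
```

send_rows --motion '[{"delta_pos":[0,0,-1],"rotation":[0,0,0]},{"delta_pos":[0.6,0,-1],"rotation":[0,0,0]},{"delta_pos":[1,0,-0.5],"rotation":[0,0,0]},{"delta_pos":[1,0,0],"rotation":[0,0,0]},{"delta_pos":[0.5,0,0],"rotation":[0,0,0]}]' --fingers 0.5 --newtons 60

```text
clock: 11.93
tool_pos: [0.4636, -0.2472, 0.1918]
ee_rot: [0.001, 0.006, 1.0, 0.0]
force: [-0.7, -0.5, -0.9]
finger_gap: 0.5
finger_force: 0.0
```

send_rows --motion '[{"delta_pos":[0,0,0],"rotation":[0,-1,0]},{"delta_pos":[0,0,0],"rotation":[0,-1,0]},{"delta_pos":[0,0,0],"rotation":[0,-1,0]},{"delta_pos":[0,0,0],"rotation":[0,-1,0]},{"delta_pos":[0,0,0],"rotation":[0,-1,0]}]'

```text
clock: 12.35
tool_pos: [0.4657, -0.2477, 0.1916]
ee_rot: [0.299, 0.005, 0.954, -0.003]
force: [-0.4, -0.6, -1.4]
finger_gap: 0.501
finger_force: 0.0
```

Run:
```python
from h import *
np.set_printoptions(precision=4,suppress=True)
a=tri((373.6,170.5),(430.2,214.4))[0]; b,e=tri((391.5,170.5),(431.0,239.3))
print(a,b,e); d=b-a; print(np.linalg.norm(d),np.degrees(np.arctan2(d[2],-d[0])),d/np.linalg.norm(d))
```

```text
[ 0.492  -0.2482  0.0378] [ 0.4357 -0.2436  0.0588] 0.003900837195452244
0.060238863251671396 20.52652950230665 [-0.9338  0.0765  0.3496]
```

send_rows --motion '[{"delta_pos":[0,0,0],"rotation":[0,-1,0]},{"delta_pos":[0,0,0],"rotation":[0,-1,0]},{"delta_pos":[0,0,0],"rotation":[0,0,0]},{"delta_pos":[0,0,0],"rotation":[0,0,0]}]'

```text
clock: 12.68
tool_pos: [0.4608, -0.2481, 0.1862]
ee_rot: [0.354, 0.007, 0.935, 0.003]
force: [0.7, -1.0, 1.0]
finger_gap: 0.503
finger_force: 0.0
```

Run:
```python
from h import *
np.set_printoptions(precision=4,suppress=True)
x=ctrl.observe();print(x['joint_pos'],x['tool_pos']);print(R.from_quat(np.array(x['ee_rot'])[[1,2,3,0]]).as_matrix())
```

```text
[-0.3704 -0.1691 -0.6368 -0.5526 -0.4778 -0.801 ] [ 0.4608 -0.2481  0.1862]
[[-0.7496  0.0097  0.6618]
 [ 0.0146  0.9999  0.0019]
 [-0.6617  0.0111 -0.7497]]
```

send_rows --motion '[{"delta_pos":[0.47,0,0.57],"rotation":[0,0,0]},{"delta_pos":[0.47,0,0.57],"rotation":[0,0,0]},{"delta_pos":[0.47,0,0.57],"rotation":[0,0,0]},{"delta_pos":[0.3,0,0.4],"rotation":[0,0,0]},{"delta_pos":[0,0,0],"rotation":[0,0,0]}]'

```text
clock: 13.1
tool_pos: [0.4647, -0.2449, 0.0726]
ee_rot: [0.35, 0.006, 0.937, 0.006]
force: [-0.1, -0.8, -0.5]
finger_gap: 0.498
finger_force: 0.0
```

send_rows --motion '[{"delta_pos":[0,0,0],"rotation":[0,0,0]},{"delta_pos":[0,0,0],"rotation":[0,0,0]},{"delta_pos":[0,0,0],"rotation":[0,0,0]}]'

```text
clock: 13.35
tool_pos: [0.4665, -0.2455, 0.0786]
ee_rot: [0.354, 0.004, 0.935, 0.004]
force: [0.6, 0.5, -0.7]
finger_gap: 0.5
finger_force: 0.0
```

```bash
cat > go.py <<'E'
from h import *
import sys
np.set_printoptions(precision=4,suppress=True)
x=ctrl.observe();M=R.from_quat(np.array(x['ee_rot'])[[1,2,3,0]]).as_matrix()
print(x['joint_pos'],x['tool_pos'],x['force']);print(M, 'pitch',np.degrees(np.arctan2(M[0,2],-M[2,2])))
if len(sys.argv)>3: print('units',M.T@(np.array(sys.argv[1:4],float)-x['tool_pos'])/.04)
E
python3 go.py .467 -.246 .038
```

```text
[-0.5586  0.0572 -0.6173 -0.9848 -0.4398 -0.2039] [ 0.4665 -0.2455  0.0786] [ 0.5986  0.5447 -0.6676]
[[-0.7489  0.0044  0.6626]
 [ 0.0095  0.9999  0.0041]
 [-0.6626  0.0094 -0.749 ]] pitch 41.49986980307967
units [ 0.6636 -0.0215  0.769 ]
```

send_rows --motion '[{"delta_pos":[0.2,0,0.23],"rotation":[0,0,0]},{"delta_pos":[0.2,-0.01,0.23],"rotation":[0,0,0]},{"delta_pos":[0.16,0,0.19],"rotation":[0,0,0]},{"delta_pos":[0.1,0,0.12],"rotation":[0,0,0]},{"delta_pos":[0,0,0],"rotation":[0,0,0]}]'

```text
clock: 13.77
tool_pos: [0.4664, -0.2453, 0.0367]
ee_rot: [0.354, 0.004, 0.935, 0.004]
force: [-0.7, 0.3, 0.5]
finger_gap: 0.501
finger_force: 0.0
```

send_rows --motion '[{"delta_pos":[0,0,0],"rotation":[0,0,0]},{"delta_pos":[0,0,0],"rotation":[0,0,0]}]'

```text
clock: 13.93
tool_pos: [0.4669, -0.2455, 0.0377]
ee_rot: [0.354, 0.004, 0.935, 0.004]
force: [-0.2, 0.8, -0.1]
finger_gap: 0.499
finger_force: 0.0
```

```bash
python3 go.py .467 -.246 .038
python3 - <<'E'
from h import *
t=cams.camera('top')[:,:,::-1]; s=cams.camera('scene')[:,:,::-1]
def c(im,u,v,w,h,k): return cv2.resize(im[v:v+h,u:u+w],None,fx=k,fy=k,interpolation=cv2.INTER_CUBIC)
cv2.imwrite('pics/r1.png',np.hstack([c(s,330,120,80,80,5),c(t,400,150,60,80,5)]))
gs=s[:,:,::-1].max(2)
for v in range(150,190,2): print(v,gs[v,340:404:3])
E
```

```text
[-0.6574  0.1581 -0.6098 -1.1634 -0.4604  0.066 ] [ 0.4669 -0.2455  0.0377] [-0.1518  0.8271 -0.1433]
[[-0.7489  0.005   0.6627]
 [ 0.0101  0.9999  0.0039]
 [-0.6626  0.0095 -0.7489]] pitch 41.5028117676205
units [-0.0067 -0.0123 -0.0028]
150 [161 160 162 160 163 159 163 161 161 166 163 164 162 161 164 161 165 163
 162 165 161 154]
152 [162 162 160 164 161 163 159 160 160 161 163 162 163 163 161 160 162 160
 162 160 162  69]
154 [166 161 162 160 162 162 163 164 161 162 164 161 165 160 164 162 163 159
 164 162 154  48]
156 [164 162 161 163 165 162 163 162 163 161 160 163 164 163 162 163 165 163
 161 159  39  51]
158 [150 152 166 162 156 164 164 161 163 162 163 163 162 163 160 161 161 162
 138  48  49  55]
160 [108 105 125 142  95 150 165 163 163 162 162 162 161 162 163 165 160 161
  42  49  52  50]
162 [107 107 108 109 110 123 157 165 163 164 161 165 163 164 162 162 162 143
  44  46  46  51]
164 [115 111 108 111 101  99  98 146 149 159 164 162 161 163 167 165 164 155
  93  49  47  50]
166 [123 133 123 110  92 109 110 110 106 138 139 160 151 156 155 152 158 108
  58  44  48  47]
168 [1
[... 338 characters left out ...]
5 104  91 102  95
  83  83  85  87]
176 [166 172 118 102 106 110 108 108 113 111 103 106 101  81  80 123 157 163
 168 174  85  87]
178 [164 167 167 166 114 101 107 108 109 107 107 121  70  84  90  85  86  82
 152  79  82  86]
180 [164 163 162 166 164 170 108 101 108 108 111 121  92 171 108  96  84  84
  87  82 163  89]
182 [166 167 168 164 168 167 164 167 144 108 107 117 145 168 164 169  95  89
  83  86  89  85]
184 [166 167 164 165 165 166 163 167 167 171 148 104 168 167 165 168 171 141
 168  84  86  89]
186 [164 164 164 167 165 166 163 168 168 166 163 167 169 167 164 166 165 166
 165 145 109  81]
188 [164 167 162 166 166 166 168 165 166 167 166 168 164 167 167 168 160 166
 165 166 166 170]
```

send_rows --motion '[{"delta_pos":[0,0,0],"rotation":[0,0,0]},{"delta_pos":[0,0,0],"rotation":[0,0,0]},{"delta_pos":[0,0,0],"rotation":[0,0,0]},{"delta_pos":[0,0,0],"rotation":[0,0,0]},{"delta_pos":[0,0,0],"rotation":[0,0,0]}]' --fingers 0 --newtons 100

```text
clock: 14.45
tool_pos: [0.4666, -0.2454, 0.0366]
ee_rot: [0.354, 0.005, 0.935, 0.004]
force: [0.1, -0.4, -0.2]
finger_gap: 0.06
finger_force: 98.4
```

send_rows --motion '[{"delta_pos":[-0.2,0,-0.2],"rotation":[0,0,0]},{"delta_pos":[-0.5,0,-0.6],"rotation":[0,0,0]},{"delta_pos":[-0.5,0,-0.6],"rotation":[0,0,0]},{"delta_pos":[-0.5,0,-0.6],"rotation":[0,0,0]},{"delta_pos":[-0.5,0,-0.6],"rotation":[0,0,0]}]'

```text
clock: 14.87
tool_pos: [0.4633, -0.2466, 0.1681]
ee_rot: [0.353, 0.005, 0.936, 0.004]
force: [-0.8, -0.0, -1.5]
finger_gap: 0.06
finger_force: 98.5
```

send_rows --motion '[{"delta_pos":[-0.3,0,-0.3],"rotation":[0,0.5,0]},{"delta_pos":[0,0,0],"rotation":[0,0.6,0]},{"delta_pos":[0,0,0],"rotation":[0,0.6,0]},{"delta_pos":[0,0,0],"rotation":[0,0.6,0]},{"delta_pos":[0,0,0],"rotation":[0,0.6,0]}]'

```text
clock: 15.28
tool_pos: [0.4628, -0.2462, 0.1789]
ee_rot: [0.192, 0.003, 0.981, 0.006]
force: [-0.4, 0.1, -1.1]
finger_gap: 0.061
finger_force: 98.4
```

```bash
python3 go.py
```

```text
[-0.1816 -0.0802 -0.5751 -0.121  -0.7006 -1.3173] [ 0.4628 -0.2462  0.1789] [-0.4073  0.0583 -1.0915]
[[-0.9263  0.0035  0.3767]
 [ 0.0078  0.9999  0.0099]
 [-0.3767  0.0121 -0.9263]] pitch 22.133393473502384
```

```bash
cat > asc.py <<'E'
from h import *
import sys
n=sys.argv[1]; u0,v0,u1,v1,st=map(int,sys.argv[2:7])
im=cams.camera(n); cv2.imwrite('pics/last_%s.png'%n,im[:,:,::-1])
g=im.mean(2)
x=ctrl.observe()['tool_pos']; print('TCP px',proj(n,x)[0])
ch='@#%*+=-:. '
for v in range(v0,v1,st):
    print('%3d '%v+''.join(ch[min(9,int(a/22))] for a in g[v,u0:u1]))
E
python3 asc.py scene 320 95 420 185 1; python3 - <<'E'
E
```

```text
TCP px [388.23439492 129.56096174]
 95 ------=-====-==+=-=--=++====++**++++=======+=++******+==-==--===========--==+++++++*%####%##########
 96 =---------=====+=---=++====+++**++==+++==+++++======+=-=---=-=----===========++++++%######%#########
 97 =-----==-==-===+=--=+++====++*%*+=++==++++++===----===-==--=--=-====---========+++*####%#%%%######%*
 98 ===--=========+====++====++++**+===+++++++++=+=---==+=-====---==---====-=--=====+*################*+
 99 ===-===-=======--=++=====+++*%=========++++====----=+=-====--==----====---==-====*###%%##########%+*
100 ==============--=++=====++++*%+=+==============---=++=-=--===-========-==-=-==--=*###%%%%########*++
101 -=========-==-==++=====+++++*%+-===============---=++==-=-=-=---======-==---=---+%#####%%#######****
102 ===-------==--=++=====+++++*%*=--=+========+===---=++--====--=-==-=-=---=--=---=*#############%%**++
103 ==---==--=---=++=====++++++*%=------=+**+++====---=+=-===-=-=--=-===-=-=-====--+#####%#%######%*%***
104 =--===-===-==++=====+++++++*%+-----=++++**+*++==--=+=-===--------=-----=--=-=-=*#############%%%%***
105 +=-=---===-
[... 7684 characters left out ...]
-=+++*+++++++++++++++++=+*%**=----------------------------------------
179 ----------------------------------=++++++++++++++++++++*%*=-----------------------------------------
180 -------------------------------------=+++++++++++++++++**=------------------------------------------
181 ----------------------------------------=+++++++++++==+*=-------------------------------------------
182 --------------------------------------------=+++*+++=+**=-------------------------------------------
183 -----------------------------------------------=**+++++=--------------------------------------=+=---
184 --------------------------------------------------=+++=--------------------------------------++*+---
```

send_rows --motion '[{"delta_pos":[0,0,0],"rotation":[0,0.9,0]},{"delta_pos":[0,0,0],"rotation":[0,0.9,0]},{"delta_pos":[0,0,0],"rotation":[0,0.9,0]},{"delta_pos":[0,0,0],"rotation":[0,0.9,0]},{"delta_pos":[0,0,0],"rotation":[0,0.9,0]}]'

```text
clock: 15.75
tool_pos: [0.4638, -0.2466, 0.1793]
ee_rot: [-0.077, 0.001, 0.997, 0.007]
force: [0.8, -0.3, -1.6]
finger_gap: 0.063
finger_force: 98.4
```

send_rows --motion '[{"delta_pos":[0,0,0],"rotation":[0,0.9,0]},{"delta_pos":[0,0,0],"rotation":[0,0.9,0]},{"delta_pos":[0,0,0],"rotation":[0,0.9,0]},{"delta_pos":[0,0,0],"rotation":[0,0,0]},{"delta_pos":[0,0,0],"rotation":[0,0,0]}]'

```text
clock: 16.17
tool_pos: [0.4637, -0.246, 0.1746]
ee_rot: [-0.238, 0.0, 0.971, 0.008]
force: [0.5, -1.1, -0.1]
finger_gap: 0.059
finger_force: 98.6
```

```bash
python3 go.py
python3 - <<'E'
from h import *
t=cams.camera('top')[:,:,::-1]; s=cams.camera('scene')[:,:,::-1]
cv2.imwrite('pics/s_full.png',s)
x=ctrl.observe(); p=proj('scene',x['tool_pos'])[0]; print(p)
u,v=int(p[0]),int(p[1]); M=R.from_quat(np.array(x['ee_rot'])[[1,2,3,0]]).as_matrix()
print(proj('scene',x['tool_pos']-.0187*M[:,2])[0])
def c(im,u,v,w,h,k): return cv2.resize(im[v:v+h,u:u+w],None,fx=k,fy=k,interpolation=cv2.INTER_CUBIC)
print(u,v); q=proj('top',x['tool_pos'])[0].astype(int); print(q)
cv2.imwrite('pics/r2.png',np.hstack([c(s,u-50,v-45,80,95,6),c(t,q[0]-25,q[1]-50,50,95,6)]))
E
```

```text
[-0.0908  0.4421 -0.0277  0.0274 -1.5813 -1.4865] [ 0.4637 -0.246   0.1746] [ 0.4876 -1.1474 -0.0732]
[[-0.8866  0.0037 -0.4625]
 [-0.0035  0.9999  0.0146]
 [ 0.4625  0.0146 -0.8865]] pitch -27.548879152679753
[388.74929975 130.40043947]
[386.56222487 124.00745371]
388 130
[446 223]
```

View pics/r2.png

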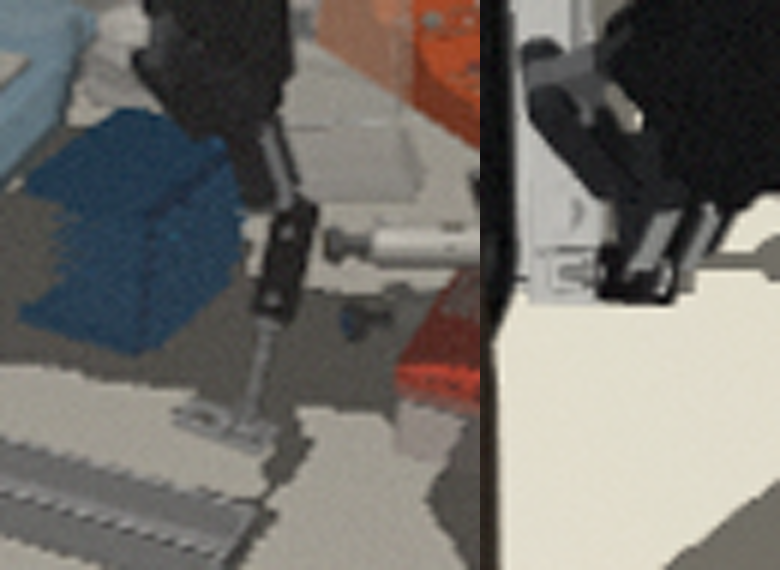

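The ladle is in the hand and nearly upright. In the scene crop the grip runs (300,200)–(272,320) and the blade (175,410)–(270,443). I work out its pose from the two saved views.

Run:
```python
from h import *
np.set_printoptions(precision=4,suppress=True)
S=lambda x,y:(338+x/6,85+y/6); T=lambda x,y:(421+(x-480)/6,173+y/6)
print('hole/rect',tri(S(205,412),T(570,275)))
for z in (.06,.07,.08,.09,.1): print(z,'L',onz('scene',S(175,410),z),'R',onz('scene',S(270,443),z),'gripbot',onz('scene',S(272,322),z+.066),'griptop',onz('scene',S(303,200),z+.124))
for a in [(530,250),(530,300),(600,250),(600,300),(640,290),(680,300)]: print(a,onz('top',T(*a),.085),onz('top',T(*a),.19)[:2])
im=cv2.imread('pics/r2.png'); h=cv2.resize(im[200:320,480:700],None,fx=.5,fy=.5).mean(2)
ch='@#%*+=-:. '
for r in h[::1]: print(''.join(ch[min(9,int(a/24))] for a in r))
```

```text
hole/rect (array([ 0.4884, -0.2422,  0.0991]), np.float64(0.02340376332081761))
0.06 L [ 0.5337 -0.2936  0.06  ] R [ 0.4803 -0.2878  0.06  ] gripbot [ 0.4877 -0.2878  0.126 ] griptop [ 0.4851 -0.3021  0.184 ]
0.07 L [ 0.5283 -0.2781  0.07  ] R [ 0.4758 -0.2723  0.07  ] gripbot [ 0.4825 -0.2704  0.136 ] griptop [ 0.4793 -0.2823  0.194 ]
0.08 L [ 0.5229 -0.2625  0.08  ] R [ 0.4713 -0.2568  0.08  ] gripbot [ 0.4773 -0.253   0.146 ] griptop [ 0.4735 -0.2626  0.204 ]
0.09 L [ 0.5175 -0.247   0.09  ] R [ 0.4668 -0.2414  0.09  ] gripbot [ 0.472  -0.2356  0.156 ] griptop [ 0.4677 -0.2428  0.214 ]
0.1 L [ 0.5121 -0.2314  0.1   ] R [ 0.4622 -0.2259  0.1   ] gripbot [ 0.4668 -0.2183  0.166 ] griptop [ 0.4619 -0.223   0.224 ]
(530, 250) [ 0.4873 -0.235   0.085 ] [ 0.479 -0.21 ]
(530, 300) [ 0.4689 -0.2347  0.085 ] [ 0.4626 -0.2098]
(600, 250) [ 0.4877 -0.2607  0.085 ] [ 0.4793 -0.2329]
(600, 300) [ 0.4693 -0.2604  0.085 ] [ 0.4629 -0.2326]
(640, 290) [ 0.4731 -0.2751  0.085 ] [ 0.4664 -0.2457]
(680, 300) [ 0.4697 -0.2896  0.085 ] [ 0.4632 -0.2587]
@@@@@@@@@@@@@@##%*=-:::::::::::::::::::::::::---
[... 5897 characters left out ...]
..::::::::::-:::::::::::---------::...          
####@@@@@@#%*+-:.         .....     ................................................................          
####@@@@@@#%+=-:.                                                                                             
####@@@@@@#*+-:..    ..                                                                                       
#####@@@@#%*=-..    ....                        ..     ..      ..             .....                       ..  
#####@@@@#%+=:..    ...                                                      .. .                             
#####@@@##%+-:..                                                            .                 ..
```

send_rows --motion '[{"delta_pos":[0,0,0],"rotation":[0,0.4,0]},{"delta_pos":[0,0,0],"rotation":[0,0.35,0]},{"delta_pos":[0,0,0],"rotation":[0,0,0]},{"delta_pos":[0,0,0],"rotation":[0,0,0]}]'

```text
clock: 16.6
tool_pos: [0.4635, -0.2466, 0.1795]
ee_rot: [-0.277, 0.0, 0.961, 0.007]
force: [-0.7, -0.5, -1.9]
finger_gap: 0.059
finger_force: 98.5
```

```bash
python3 go.py .514 -.2485 .165; python3 asc.py scene 355 105 400 165 1
```

```text
[-0.0872  0.4911  0.0235  0.0333 -1.6631 -1.4903] [ 0.4635 -0.2466  0.1795] [-0.6929 -0.4546 -1.8807]
[[-0.8469  0.004  -0.5318]
 [-0.0036  0.9999  0.0132]
 [ 0.5318  0.0131 -0.8468]] pitch -32.12844400249879
units [-1.2621 -0.0479 -0.3655]
TCP px [388.85531548 129.8397714 ]
105 %%%%%%%%%%###############**#+---------------:
106 %%%%%%%%%%%#############%++%#+========-------
107 %%%%%%%%%%%%###%%%%#####*+*%%=---------------
108 %%%%%%%%%%%%%%*++*%###%#%++*%+---------------
109 %%%%%%%%%%%%%%*+++*%#####*++%%=--------------
110 %%%%%%%%%%%%%%%*+++%#####%++*%+=-------------
111 %%%%%%%%%%%%%%%%*+*%#%%#%#*++%*=-------------
112 %%%%%%%%%%%%%%%%%%%%%###%#%++*%+-------------
113 %%%%%%%%%%%%%%%%%%*+*#####%*++%*=------------
114 %%%%%%%%%%%%%%%%%%+=+*#####%++%%=------------
115 %%%%%%%%%%%%%%%%%%+=+*#####%*+**=--=---------
116 %%%%%%%%%%%%%#%%%%%**%%#####*+*%*=-----------
117 %%%%%%%%%%%%%%%%%*%%%*%###%%+=*%%*==-========
118 %%%%%%%%%%%%%%%%%%%%***%%%%*++*##%#+==-======
119 %%%%%%%%%%%%%%%%%%%%%++*%*++*%#####*---:-----
120 %%%%%%%%#%%%%%*%*%%%%%+++=-+######@+---------
121 %%%%%%%%%%%%%*%%%%%%
[... 1475 characters left out ...]

151 :::::::::--=****==*******+++*****************
152 ------::-=******+==++***++=+***+++++*********
153 ::::::::-=*****+======+++++****=:::-+++++++++
154 -::-:-:-::-++++==+*++===+++****=--::::::::::=
155 -:-::::-:-:::-===++++=-=*=+++++*=::-:-::---::
156 ::::-:::::-::-=====-===++=-=++=+=-:::--:::-::
157 :::-::-:-::::::--=====+++++++=+**=--:::-:---:
158 :::::::-::::-:::::--==========*****=::::--:-:
159 :::-::::::--::-:::::::--=====+****=::::-:::-:
160 -:::-:::--::--::::-::::::--=+*****=:::--::::-
161 :--:::::::::::-::-----:-:::=******-:--:::::-:
162 -----:::::::-::::::-::::::=******=:::-:::-::-
163 +=-==-::-:::::--:::::-::::=+****+=:--::--::-:
164 ++++=-------:::::::-:::::::-+**+-::::-:-::-::
```

```bash
cat > lfit.py <<'E'
from h import *
from scipy.optimize import least_squares
np.set_printoptions(precision=4,suppress=True)
def lfit(obs,ty,yaw=None):
    def r(q):
        Rm=R.from_euler('ZYX',[q[3] if yaw is None else yaw,q[2],0]).as_matrix()
        return np.concatenate([(proj('scene',np.array([q[0],ty,q[1]])+Rm@(np.array(m)/1e3))[0]-uv) for uv,m in obs])
    f=least_squares(r,[.49,.09,0,0],loss='soft_l1'); print('x z pitch(+nose down) yaw',f.x[:2],np.degrees(f.x[2:]));print(r(f.x).reshape(-1,2).round(1).tolist())
E
python3 - <<'E'
from lfit import *
obs=[((368.5,155.5),(12,13,1)),((371.5,150.3),(12,-13,2)),((382.5,160.3),(-34,13,0)),((373.5,154.4),(0,0,2)),((384.7,137.3),(-22,0,66)),((386.3,119.3),(-22,0,124)),((382.5,141),(-22,0,55)),((381.3,151),(-22,0,20))]
lfit(obs,-.2466); lfit(obs,-.2466,0.)
lfit(obs[:4],-.2466); lfit(obs[4:],-.2466,0.)
E
```

```text
x z pitch(+nose down) yaw [0.498  0.0902] [-1.5333 -3.715 ]
[[-0.8, -0.0], [0.2, 0.9], [-0.2, 0.6], [-0.0, 0.1], [-0.9, -0.2], [0.7, -1.6], [0.7, -0.4], [0.1, 0.5]]
x z pitch(+nose down) yaw [0.4984 0.0898] [-1.6601  0.    ]
[[-0.8, 0.3], [-0.3, 1.0], [0.2, 0.4], [-0.2, 0.2], [-0.9, -0.3], [0.8, -1.7], [0.8, -0.5], [0.1, 0.3]]
x z pitch(+nose down) yaw [0.4978 0.0916] [-2.2885 -1.21  ]
[[-0.6, -0.3], [0.1, 0.5], [0.3, 0.1], [0.1, -0.3]]
x z pitch(+nose down) yaw [0.4987 0.0879] [-1.3394  0.    ]
[[-1.2, 0.2], [0.4, -1.1], [0.5, 0.0], [-0.1, 0.8]]
```

send_rows --motion '[{"delta_pos":[0,0,0],"rotation":[0,0.2,0]},{"delta_pos":[0,0,0],"rotation":[0,0,0]}]'

```text
clock: 16.82
tool_pos: [0.4633, -0.2465, 0.1792]
ee_rot: [-0.29, -0.0, 0.957, 0.007]
force: [-0.7, -0.0, -0.5]
finger_gap: 0.06
finger_force: 98.5
```

```bash
python3 go.py .510 -.2485 .14
```

```text
[-0.0859  0.5093  0.0382  0.0349 -1.6872 -1.4913] [ 0.4633 -0.2465  0.1792] [-0.7243 -0.0396 -0.4764]
[[-0.8319  0.0039 -0.5549]
 [-0.004   0.9999  0.013 ]
 [ 0.5549  0.013  -0.8318]] pitch -33.704688621395945
units [-1.5143 -0.0577  0.168 ]
```

send_rows --motion '[{"delta_pos":[-0.3,-0.02,0.03],"rotation":[0,0,0]},{"delta_pos":[-0.45,-0.02,0.05],"rotation":[0,0,0]},{"delta_pos":[-0.45,-0.02,0.05],"rotation":[0,0,0]},{"delta_pos":[-0.3,0,0.04],"rotation":[0,0,0]},{"delta_pos":[0,0,0],"rotation":[0,0,0]}]'

```text
clock: 17.23
tool_pos: [0.5104, -0.2482, 0.1368]
ee_rot: [-0.291, -0.0, 0.957, 0.007]
force: [-0.6, 0.4, -1.7]
finger_gap: 0.056
finger_force: 98.4
```

send_rows --motion '[{"delta_pos":[-0.12,0,0.18],"rotation":[0,0,0]},{"delta_pos":[-0.18,0,0.27],"rotation":[0,0,0]},{"delta_pos":[-0.12,0,0.18],"rotation":[0,0,0]},{"delta_pos":[0,0,0],"rotation":[0,0,0]},{"delta_pos":[0,0,0],"rotation":[0,0,0]}]'

```text
clock: 17.65
tool_pos: [0.509, -0.2482, 0.1089]
ee_rot: [-0.291, -0.0, 0.957, 0.007]
force: [0.5, -0.7, -0.7]
finger_gap: 0.06
finger_force: 98.6
```

```bash
python3 go.py .510 -.2485 .1026
```

```text
[-0.0829  0.6322  0.0865  0.033  -1.6142 -1.4964] [ 0.509  -0.2482  0.1089] [ 0.4617 -0.7447 -0.6626]
[[-0.831   0.0039 -0.5562]
 [-0.0041  0.9999  0.0131]
 [ 0.5562  0.0132 -0.8309]] pitch -33.796719908334325
units [-0.1084 -0.0102  0.1167]
```

send_rows --motion '[{"delta_pos":[-0.055,0,0.083],"rotation":[0,0,0]},{"delta_pos":[0,0,0],"rotation":[0,0,0]},{"delta_pos":[0,0,0],"rotation":[0,0,0]}]'

```text
clock: 17.9
tool_pos: [0.5097, -0.2481, 0.1055]
ee_rot: [-0.29, -0.0, 0.957, 0.007]
force: [0.2, 0.6, -1.2]
finger_gap: 0.059
finger_force: 98.5
```

send_rows --motion '[{"delta_pos":[-0.014,0,0.021],"rotation":[0,0,0]},{"delta_pos":[0,0,0],"rotation":[0,0,0]},{"delta_pos":[0,0,0],"rotation":[0,0,0]}]'

```text
clock: 18.15
tool_pos: [0.5097, -0.2481, 0.1044]
ee_rot: [-0.29, -0.0, 0.957, 0.007]
force: [0.2, 0.8, -1.2]
finger_gap: 0.062
finger_force: 98.5
```

send_rows --motion '[{"delta_pos":[-0.014,0,0.021],"rotation":[0,0,0]},{"delta_pos":[0,0,0],"rotation":[0,0,0]},{"delta_pos":[0,0,0],"rotation":[0,0,0]}]'

```text
clock: 18.4
tool_pos: [0.5096, -0.2481, 0.1033]
ee_rot: [-0.29, -0.0, 0.957, 0.007]
force: [0.1, -0.2, -1.5]
finger_gap: 0.056
finger_force: 98.5
```

send_rows --motion '[{"delta_pos":[-0.014,0,0.021],"rotation":[0,0,0]},{"delta_pos":[0,0,0],"rotation":[0,0,0]},{"delta_pos":[0,0,0],"rotation":[0,0,0]}]'

```text
clock: 18.65
tool_pos: [0.5096, -0.2481, 0.1022]
ee_rot: [-0.29, -0.0, 0.957, 0.007]
force: [-0.4, -0.0, -0.5]
finger_gap: 0.059
finger_force: 98.5
```

send_rows --motion '[{"delta_pos":[-0.014,0,0.021],"rotation":[0,0,0]},{"delta_pos":[0,0,0],"rotation":[0,0,0]},{"delta_pos":[0,0,0],"rotation":[0,0,0]}]'

```text
clock: 18.9
tool_pos: [0.5096, -0.2481, 0.1012]
ee_rot: [-0.29, -0.0, 0.957, 0.007]
force: [0.2, 0.2, -1.2]
finger_gap: 0.061
finger_force: 98.5
```

send_rows --motion '[{"delta_pos":[-0.014,0,0.021],"rotation":[0,0,0]},{"delta_pos":[0,0,0],"rotation":[0,0,0]},{"delta_pos":[0,0,0],"rotation":[0,0,0]}]'

```text
clock: 19.15
tool_pos: [0.5096, -0.2481, 0.1004]
ee_rot: [-0.29, -0.0, 0.957, 0.007]
force: [-0.5, -0.2, 0.2]
finger_gap: 0.055
finger_force: 98.8
```

send_rows --motion '[{"delta_pos":[0.021,0,-0.031],"rotation":[0,0,0]},{"delta_pos":[-0.1,0,-0.067],"rotation":[0,0,0]},{"delta_pos":[-0.145,0,-0.097],"rotation":[0,0,0]},{"delta_pos":[-0.145,0,-0.097],"rotation":[0,0,0]},{"delta_pos":[-0.145,0,-0.097],"rotation":[0,0,0]}]'

```text
clock: 19.57
tool_pos: [0.5364, -0.2482, 0.1017]
ee_rot: [-0.29, -0.0, 0.957, 0.007]
force: [0.5, -0.2, -0.9]
finger_gap: 0.058
finger_force: 98.5
```

send_rows --motion '[{"delta_pos":[-0.145,-0.01,-0.097],"rotation":[0,0,0]},{"delta_pos":[-0.145,0,-0.097],"rotation":[0,0,0]},{"delta_pos":[-0.145,0,-0.097],"rotation":[0,0,0]},{"delta_pos":[-0.1,0,-0.067],"rotation":[0,0,0]},{"delta_pos":[0,0,0],"rotation":[0,0,0]}]'

```text
clock: 19.98
tool_pos: [0.5621, -0.2486, 0.1013]
ee_rot: [-0.29, -0.0, 0.957, 0.007]
force: [0.3, -0.4, -1.2]
finger_gap: 0.058
finger_force: 98.5
```

```bash
python3 go.py .595 -.2492 .102; python3 asc.py scene 315 130 370 172 1
```

```text
[-0.0778  0.7143  0.2274  0.0306 -1.6718 -1.4986] [ 0.5621 -0.2486  0.1013] [ 0.2707 -0.3898 -1.1995]
[[-0.8318  0.0035 -0.5551]
 [-0.0043  0.9999  0.0127]
 [ 0.5551  0.013  -0.8317]] pitch -33.721238228999404
units [-0.6749 -0.0114 -0.4716]
TCP px [353.74134493 145.8432454 ]
130 -=---===******+********+*%%%%%*++*%*********%*%%%%*****
131 -=-=-==+***++***+***++***%%%#%%+=+%++*****%*%*%%%*****%
132 -=-===+***************+++*%%#%%%++*++*********%%****%**
133 ===+++****+*++*+********+*%%%#%%+=+%+=********%%**%****
134 ++=+++*+**+*****+*+**+***+*%%%%%*=+%%****%****%%***%%**
135 **+++******++**+***+***+***%%%%*++*#%%%%******%%**%****
136 *+***++++**************++**%%****%#%#%%%****%*%%***%*%*
137 +**++++*+*******+*+++*+*+**%%***#####%#%***%**%%%******
138 **+*+*****+***+*+*+*+*******%%%%%%*%##%%******%********
139 *********+******+++*++*+*******%#*++#%#%*****%%%*******
140 ++**++++****++**+****++*********#%*%#%#%*%****%%%******
141 **+*+*+**+*+**+*+**++*+*+*++*++*%##%##%%**%%*%%********
142 **+*+*+++*+**+*+***+++***+******%%%%%#%%**%%%%%****+*++
143 *+**+*+*++*+***+*+*+**+++**+*++*%%###%%
[... 996 characters left out ...]
   .:========++=--=+==+*+**-:::::::::::-
161 ::::::::-=++*=.    .-=============+*+++++*-:::::::::::=
162 ::::::::=--=+-.    .-=============+*+=:-=+-::::::::::=*
163 :::::::.-=++-:--. .:=+============+*+====----:::::::=**
164 ::::::::-====++=:---==--==========+*+=====++=-:---:=**+
165 ::::::::-=-=====+++--==----=======+*+===========---+***
166 ::::::::-=-=========++--==-----==++*+============+=+***
167 ::::::::-=============+++-:----=+++*+===============+**
168 :::::::.-==================++--=+====-===========+===+*
169 ::::::::-===+================+++--==--==-=============+
170 :.::::::::-===++=================++=::==----==========+
171 :::::::::::..-++=+==================+++--==----=======+
```

send_rows --motion '[{"delta_pos":[-0.1,0,-0.068],"rotation":[0,0,0]},{"delta_pos":[-0.1,-0.01,-0.068],"rotation":[0,0,0]},{"delta_pos":[-0.1,0,-0.068],"rotation":[0,0,0]},{"delta_pos":[-0.1,0,-0.068],"rotation":[0,0,0]},{"delta_pos":[-0.1,0,-0.068],"rotation":[0,0,0]}]'

```text
clock: 20.45
tool_pos: [0.5858, -0.2492, 0.1021]
ee_rot: [-0.29, -0.0, 0.957, 0.007]
force: [0.4, -0.7, -0.9]
finger_gap: 0.06
finger_force: 98.7
```

send_rows --motion '[{"delta_pos":[-0.08,0,-0.054],"rotation":[0,0,0]},{"delta_pos":[-0.06,0,-0.04],"rotation":[0,0,0]},{"delta_pos":[0,0,0],"rotation":[0,0,0]},{"delta_pos":[0,0,0],"rotation":[0,0,0]}]'

```text
clock: 20.78
tool_pos: [0.5921, -0.2492, 0.102]
ee_rot: [-0.29, -0.0, 0.957, 0.007]
force: [-0.5, -0.1, 0.1]
finger_gap: 0.06
finger_force: 99.2
```

```bash
python3 go.py .598 -.2492 .102; python3 asc.py scene 315 144 360 172 1
```

```text
[-0.0757  0.76    0.3195  0.0295 -1.7184 -1.4993] [ 0.5921 -0.2492  0.102 ] [-0.5127 -0.1006  0.0543]
[[-0.8317  0.0037 -0.5553]
 [-0.0042  0.9999  0.0129]
 [ 0.5553  0.013  -0.8316]] pitch -33.73162204538581
units [-0.1232 -0.0002 -0.082 ]
TCP px [344.37801922 142.97892194]
144 ++*+++*+++*++*+++++*+++*%#%%%#%*+++*++++*+***
145 *+*+++*+++++++*+*++**+**%%%%##%*++++++++**+++
146 *+++*+*++*+*+++++++++++*#**%#%%*++++++*+++++*
147 =======+**++++++++*++*+*#+*%%#%*++++*+++++**+
148 :......-====+*+++++**++*%%##%#%*++*+++++*+*++
149 ::::::::..::=*+++++++++*%%%%#%%+*++++*+++*+++
150 :::::::::.-***++++++++++++=+**+*+*+**+++*++*+
151 :::::::.:.-**+++***+*+++*+==++++++===+***+*+*
152 ::::::::::-=====+**+*****++**++++:...-=======
153 ::::::.:::.:....-======+**++**++-:.:.........
154 :::::::::::::::::......-+*++**+**-:::::::::::
155 :::::::.:::::----:.:::..-+++*+++*+*-:::::::::
156 .::::::::::::-==+-:--:::.-=+***+++*-.::::::::
157 ::.:.:::::::-++=====----:.-++*++***-.:::::::.
158 ..:::::::::-+*+--=======-:-+*+++**+-.::::::::
159 ::::::::::-+*=:..:-=========+++==+-.:::::::::
160 :::::::::-+*=:    :=======-=+*+-:==:::::::.::
161 ::::::::-=++-.    .-+=======++=====---:::::.:
162 :.::::.:=--==.    .-+=======+*+====+==-::-:::
163 .::.:::.-=++=:--..:=+=======+*+==========--==
164 :::::::.:-===++=::=+==--====++=============+*
165 :..::::.:--======++---=--=+=+++============+*
166 :::::.:.---=========++---=--================+
167 :.:::::.:==============++-:-=-====-=========+
168 ::::::::-==================++---==----======+
169 .::.::..-=====================++-:--------===
170 ::.::::...-===+==================+*-:--=-----
171 :..::::..:...-++=====================++---=--
```

send_rows --motion '[{"delta_pos":[-0.042,0,-0.028],"rotation":[0,0,0]},{"delta_pos":[-0.042,0,-0.028],"rotation":[0,0,0]},{"delta_pos":[0,0,0],"rotation":[0,0,0]},{"delta_pos":[0,0,0],"rotation":[0,0,0]}]'

```text
clock: 21.17
tool_pos: [0.5961, -0.2492, 0.1023]
ee_rot: [-0.29, -0.0, 0.957, 0.007]
force: [-0.1, 0.9, 0.6]
finger_gap: 0.057
finger_force: 99.6
```

send_rows --motion '[{"delta_pos":[-0.042,0,-0.028],"rotation":[0,0,0]},{"delta_pos":[0,0,0],"rotation":[0,0,0]},{"delta_pos":[0,0,0],"rotation":[0,0,0]}]'

```text
clock: 21.42
tool_pos: [0.5982, -0.2493, 0.1023]
ee_rot: [-0.29, -0.0, 0.957, 0.007]
force: [-0.4, 0.2, 3.1]
finger_gap: 0.059
finger_force: 100.0
```

```bash
python3 go.py .598 -.2492 .102; python3 asc.py scene 315 150 360 172 1
```

```text
[-0.0753  0.7691  0.3387  0.0294 -1.7281 -1.4994] [ 0.5982 -0.2493  0.1023] [-0.3655  0.2236  3.0955]
[[-0.8319  0.0037 -0.5549]
 [-0.0041  0.9999  0.0128]
 [ 0.5549  0.0129 -0.8318]] pitch -33.70995297834052
units [-0.0009  0.0022  0.0099]
TCP px [342.51075914 142.37371121]
150 :::::.:.-***++++*++++++++===+++++***+*+++++++
151 ::::::::-==+*+****+*++++*++**+*+=====+++*****
152 ::.:::::::.-=========++**+=****-.....-=======
153 :::::::::............-+*+==+++*-..:::...:.:..
154 :::::::::::..::::::.:.-+*===++*=::.::::.::..:
155 :::::::::::::----:::::.-+==+++***-:::::::::::
156 :::.:::::::::-==+-::-:::.:==+++**-:.:::::::::
157 ::::.:::::::-++======---::=+*++**-.::::::::::
158 :::::::::::-+*+--=======---=*+++*-.::::::::::
159 ::::::::::-+*=:..:==========*+=++-.::.:::::::
160 ::::::.::-+*=.    :========+*+=----::::::::::
161 :::::..:--++-.    .-+======+*+=====---:.:::..
162 ::::.:::=--==.    .-=====+=+*+========-::--::
163 :.:.:.:.-=++-:--..:=+======+*+============*+*
164 ::...:..:-==+++=::-==----===++============+**
165 .::::::.:--======++------=+=++============+**
166 .:::::..-=-=========++-:-=-==-+===========+**
167 :.:..:::-=============+++-::-===+=-=======+**
168 :.:.:.:.-=================+++-:==-----=====+*
169 ..::.:..-=====================++-:--------==+
170 :.:.:.:...-===++=================++=::------=
171 :...::::.:...-++=====================++------
```

```bash
cat > seat.py <<'E'
from h import *
np.set_printoptions(precision=4,suppress=True)
im=cv2.imread('pics/last_scene.png'); 
h=cv2.cvtColor(im,cv2.COLOR_BGR2GRAY)
import sys
u0,v0,u1,v1=map(int,sys.argv[1:5])
m=np.zeros_like(h); m[v0:v1,u0:u1]=(h[v0:v1,u0:u1]>float(sys.argv[5]))*255
n,l,st,ce=cv2.connectedComponentsWithStats(m); i=1+np.argmax(st[1:,4]); print('ball',ce[i],st[i])
E
python3 seat.py 326 157 336 165 150
python3 - <<'E'
from h import *
np.set_printoptions(precision=4,suppress=True)
x=ctrl.observe()['tool_pos']
print('pred seat px',proj('scene',[x[0]+.032,x[1],x[2]-.0904+.0127]),'stem20',proj('scene',[x[0]+.010,x[1],x[2]-.0904+.03]))
print('wall ball px',proj('scene',[[.5622+.0695,-.2492,.0216],[.5622+.0699,-.2492,.0237]]))
o,d=ray('scene',(331.3,161)); print([ (o+d*(z-o[2])/d[2])for z in(.0216,.0245,.03)])
E
```

```text
ball [330.6207 161.2759] [328 159   6   6  29]
pred seat px [[331.9725 161.7477]] stem20 [[338.5708 158.8772]]
wall ball px [[331.4857 162.4401]
 [331.3922 161.8379]]
[array([ 0.6359, -0.2563,  0.0216]), array([ 0.634 , -0.2522,  0.0245]), array([ 0.6303, -0.2445,  0.03  ])]
```

Run:
```python
from h import *
h=cv2.imread('pics/last_scene.png').mean(2)
ch='@#%*+=-:. '
for v in range(118,160): print(v,''.join(ch[min(9,int(a/16))] for a in h[v,325:360]))
x=ctrl.observe()['tool_pos']
for a in(0,4,8):
    r=np.radians(a)
    print(a,[proj('scene',[x[0]+.010-np.sin(r)*(105-k)/1e3,x[1],x[2]-.0904+.105-np.cos(r)*(105-k)/1e3])[0].round(1).tolist() for k in (124,105,85,66,50,30)])
```

```text
118 ***%%%%%%*+-        .--++*******+**
119 *******%%%=.           :+++*+*++*+*
120 %%%%%%*++%*=.         .:--+*+++++*+
121 %%%%%%+--+%=         .--::-+=++++**
122 ++%%%%*-:=%*-          .-+++-=+++++
123 .-%%*%%=:-+%=.        :===+++*+++++
124 .:**%%**-:=%=-.      .---++++++++++
125 ..-%%**%=:-+*-         -=++++++++++
126 ::=+*****-:=%=:      .:.:++++++++++
127 :=++%%*%%+--+*-       :++++++++++++
128 =++=****%*-:=%:       :++++++++++++
129 ++==+*%%%*+--+       -+++++++++++++
130 =====+**%%*-:=*-    :++++++++++++++
131 ======+****-:+%%%%+=====+++++++++++
132 ======***==-=%%%%%+===++*++++++++++
133 =======+=--+%%%%%%+=+++++++++++++++
134 ========-==*%**%*%+=+++++++++++++++
135 ===========*%==%%%*++++++++++++++++
136 ===========+*==*%%%*+++++++++++++++
137 ===========+%%%%%%%*++**+++++++++++
138 ===========+%%*%%%**+++++++++++++++
139 ============*%*%%%*++++++++++++++++
140 ===========+*%%%%%*+==+++++++++++++
141 ===========+*%%%**%+=====++++++++++
142 ============*%%*%%%+========+++++*+
143 ============*%%%*%%+===========++++
144 ============+*%*%%%+==============+
145 ============+%++
[... 176 characters left out ...]
===
150 ==============-:::-================
151 :-=============-=====-:::::-=======
152   :::::::::-===--+===       ::-::::
153             -==-:====.             
154              -=:::-==.             
155     ..        -.:-====+.           
156    .::-.        ::-====.           
157   .-=:::::.  .  :-=====.           
158  .-=-..:::::::. .:=====.           
159 .-+:    .::::::::-=----.           
0 [[340.0, 131.4], [339.7, 137.2], [339.4, 143.1], [339.1, 148.7], [338.9, 153.3], [338.6, 158.9]]
4 [[339.6, 131.3], [339.7, 137.2], [339.8, 143.2], [339.9, 148.9], [340.0, 153.6], [340.1, 159.3]]
8 [[339.2, 131.2], [339.7, 137.2], [340.2, 143.3], [340.7, 149.0], [341.1, 153.8], [341.7, 159.6]]
```

send_rows --motion '[{"delta_pos":[0,0,0],"rotation":[0,0,0]},{"delta_pos":[0,0,0],"rotation":[0,0,0]},{"delta_pos":[0,0,0],"rotation":[0,-0.3,0]},{"delta_pos":[0,0,0],"rotation":[0,0,0]}]' --fingers 0 --newtons 120

```text
clock: 21.8
tool_pos: [0.5985, -0.2493, 0.1029]
ee_rot: [-0.271, 0.0, 0.963, 0.007]
force: [0.3, -0.7, -0.9]
finger_gap: 0.043
finger_force: 118.6
```

```bash
cat > a2.py <<'E'
from h import *
import sys
u0,v0,u1,v1,d=map(int,sys.argv[1:6])
im=cams.camera('scene'); cv2.imwrite('pics/last_scene.png',im[:,:,::-1]); h=im.mean(2)
ch='@#%*+=-:. '
for v in range(v0,v1): print(v,''.join(ch[min(9,int(a/d))] for a in h[v,u0:u1]))
E
python3 go.py; python3 a2.py 320 130 365 170 18;python3 seat.py 326 154 342 165 165
```

```text
[-0.0767  0.7416  0.3071  0.0271 -1.6847 -1.4988] [ 0.5985 -0.2493  0.1029] [ 0.2536 -0.657  -0.8627]
[[-0.8532  0.0039 -0.5216]
 [-0.0035  0.9999  0.0131]
 [ 0.5217  0.013  -0.8531]] pitch -31.445928579044637
130 ::-+++++=++*%%%%+-=***=: :+++***++******+****
131 :-+++++++=++%%**=-+%%%#%+++++****++***+*+***+
132 -=+++++=++=++*++=+*%%%%*+++++*****+*+********
133 =+++++++++++++==+%%%%%%%+++***+**+++*********
134 =++++++++++++++++%**%%%**+*******************
135 +++++++++=+++++=+%+=*%%%***************+*****
136 +++=++=+++++++++*%**%%%%********+**+*********
137 =++=+++=+=++==+=+%%%%%%%**************+******
138 +++=++++++++=++++%%%%%%%***************+*****
139 +++=+++++++++++=+*%%%%%%*+***********+++****+
140 +++++++++=+++++++*%%%%%%+=+++****************
141 +=++++++=+++=+=++*%%%%%%*+=+++++************+
142 +==+===+=+++=++=+*%%%%%%*++++==++++*********+
143 +++=++++++++++++=+%%%%%%*+++++++==++++****+++
144 ==+++=++=++=+=++=+%%%%%%*+++=++=++++++++*++++
145 +++++=+=+=++==++=*%*+%%%*++++++===++++==+++++
146 =+++++++=++=++===+%+=*%%*+===+=+++==++++=++==
147 .------===+=+++==+%%%%%%*++++++++=+=
[... 450 characters left out ...]
         
157       .:==-----:..: .:-+++=+:                
158      .:=+=:::-----=:.:-+==++=.               
159     .:=+-    :--------=+=--=.                
160    .:-+-      :-------=+=-:....              
161   .::=+:      :=------=+=----:..:            
162   .-:.-:      :--------+=--------.....      :
163    .-=+:.:.  .-=:------+=-----------:.::  .:+
164    .::--==: .---::::---==---------------.:+++
165    .::------==:.:--:-=-------------------=+++
166    .::---------==::--::::=----------------=*+
167    .--------------==:..::::=-::-----------=++
168    .------------------=-..--::::::---------=+
169    .:--------------------==:.::...:::------=+
ball [333.  154.8] [326 154  15   4  25]
```

send_rows --motion '[{"delta_pos":[0,0,0],"rotation":[0,-0.15,0]},{"delta_pos":[0,0,0],"rotation":[0,-0.15,0]},{"delta_pos":[0,0,0],"rotation":[0,-0.15,0]},{"delta_pos":[0,0,0],"rotation":[0,0,0]},{"delta_pos":[0,0,0],"rotation":[0,0,0]}]'

```text
clock: 22.27
tool_pos: [0.598, -0.2492, 0.1023]
ee_rot: [-0.246, 0.0, 0.969, 0.007]
force: [0.2, -0.3, -1.4]
finger_gap: 0.039
finger_force: 118.6
```

```bash
python3 go.py; python3 a2.py 320 130 360 168 18
python3 - <<'E'
from h import *
t=cams.camera('top').mean(2); ch='@#%*+=-:. '
for v in range(140,176): print(v,''.join(ch[min(9,int(a/24))] for a in t[v,412:450]))
E
```

```text
[-0.0785  0.7058  0.262   0.024  -1.6245 -1.4977] [ 0.598  -0.2492  0.1023] [ 0.2373 -0.297  -1.4269]
[[-0.8786  0.0039 -0.4775]
 [-0.0029  0.9999  0.0135]
 [ 0.4775  0.0132 -0.8785]] pitch -28.52572822400099
130 :--+++++++++*%%%%+-=*+++--+++***++****+*
131 :-+++++++++++%%%*=-+%%%%*++++*****+*****
132 -=++++++=++++*+++==*%%#%*++*************
133 ++++++++++++++==+*#%%%%%*+*******+**+**+
134 ++++=++++++++++++%%*%%%%*+******+*****++
135 +++++++++++++++++*%++%%%%*******+****++*
136 +++++++++++++++++*%++%%%%********+***+*+
137 +++=++++++++=++++*%%%%%%******+****+****
138 =++++++=++++++=+++%%%%%%%**********++**+
139 ++++++++++++++++=*%%%%%%%***************
140 +++++++++=++++++++%%%%%%%++++***********
141 +++++++=++++=+++++%%%%%%%+=++++*********
142 =++++=+=++++++++=+%%%%%%%++++++++++*****
143 +=+++++++==++++=++*%%%%%%+++=++++++++***
144 ++=+++=++=++++++++%%%%%%%*++++++++=+=+++
145 +++++++++++++++==+*%+*%%%*++++++=++=++++
146 -----==+++++++++=+%*=+%%%++=+=++++++++++
147      .---=+++=++++*%%%%%%++++++=++++++++
148          :+++==+++**%%%%*+++++++++++++++
149       ..-+++=++=+++++++*++==++++
[... 1662 characters left out ...]
##%+@##**#*-    
160       =-.**++-...:-++%#@########*-    
161       =-.**++:::-=::=##########%+-    
162       =-.**++.:=-:::+######@@@#%+-    
163       =-.**++:=:.:::++#####@@@%+=-    
164       =-.**++::...=-++@##@@@@#+=+-  -=
165       == +*++-:...:-+%@##@@##*+==-  ==
166       ==.+*++:=....-+#@#@@@#*+==+- ==+
167       == +*++::-..::*##@@@#%+==+=====+
168       == +*++:::::--%@@@@#%++==+======
169       -=.**+=::-:--++*%**%*+==+==+==+=
170       -= **+-+===-=++++****+===++===+=
171       -= **++-::==+++*++*+:===+=+-  .+
172       -= **++::-=+++**++*=:-+=+==-    
173       -= **++::-+++**+++=-:-+=+==-    
174       -- **++.:----+-:+:=-:-+=++=-    
175       -- **++::::::+=:=.=-:-=+=++-
```

Run:
```python
from h import *
np.set_printoptions(precision=1,suppress=True)
x=ctrl.observe()['tool_pos']
P=lambda X:proj('top',X)-[412,0]
print('ball@wall',P([.6317,-.2492,.0216]))
for a in (-2,0,4,8):
    Rm=R.from_euler('y',a,degrees=True).as_matrix()
    g=np.array([x[0]+.010,x[1],x[2]+.0146])
    print(a,P([g+Rm@np.array(m) for m in [(.022,0,-.103),(.034,.013,-.103),(.034,-.013,-.103),(-.012,.013,-.103),(-.012,-.013,-.103),(0.007,0,-.093)]]).tolist())
c,s=np.cos(-.0097),np.sin(-.0097)
print('trough floor far/near corners in',P([[.5622+c*a-s*b,-.2485+s*a+c*b,.0105] for a,b in((.08,.0195),(.08,-.0195),(-.08,.0195),(-.08,-.0195))]).tolist())
im=cams.camera('top'); cv2.imwrite('pics/last_top.png',im[:,:,::-1])
h=im.mean(2); ch='@#%*+=-:. '
for v in range(146,178): print(v,''.join(ch[min(9,max(0,int((a-60)/15)))] for a in h[v,412:440]))
```

```text
ball@wall [[ 16.  156.5]]
-2 [[15.265853992891493, 156.28447567400195], [9.811508638561008, 151.29903330546648], [20.643030451748814, 151.41510401606604], [9.939450985971973, 170.23691350120401], [20.810862590635907, 170.3597385017445], [16.29535834411479, 161.78877183985534]]
0 [[15.209164707374839, 157.8176717826835], [9.718686607194172, 152.8667281049564], [20.54192542172359, 152.9832228482208], [9.993646228125385, 171.69196826154524], [20.873094319748986, 171.81537194873732], [16.28753830468139, 163.15318345088414]]
4 [[15.132726787190165, 160.880827755123], [9.568502191767948, 156.01118852979613], [20.379160147193033, 156.12857991275115], [10.136643912416389, 174.5625575918239], [21.035988739737263, 174.6871516990059], [16.305567906468127, 165.86509314402878]]
8 [[15.105705310167878, 163.93092297154053], [9.465875268861453, 159.15879565628526], [20.26928498865078, 159.27714615226694], [10.325575984286502, 177.371834180003], [21.24988076800247, 177.49765986896588], [16.36848488276479, 168.54632542496597]]
trough floor far/near corners in [[6.805151340583848, 152.975698372863], [2
[... 477 characters left out ...]
+%%%#**
157       == %%=        :*%@@@@@
158       =- %%+        -%#@@@@@
159       =- %%*:      :*%@@@#@@
160       == %%%*:   .-*%@@@@@@@
161       == %%%*.::-+.:+@@@@@@@
162       == %%%*.:==:..*@@@@@@@
163       =- %%%*.=...:.**@@@@@@
164       =- %%%*::  .=:**@@@@@@
165       == *%%%=..  :-%@@@@@@@
166       == *%%*:+.  .-*@@@@@@@
167       == *%%*.:- .:=#@@@@@@@
168       == *%%*.....-=@@@@@@@%
169       -= #%%+:::.:-*%#@@@@#%
170       :+ #%%=*++==***%%%##%*
171       -+ #%%*- :=+**%%%%#%:=
172       -+ #%%*..-+***%%%%#=:=
173       -= #%%*..=*%%%%%%*==:=
174       :- %#%*..----*.:*.==:=
175       -- %%%*.:...:*.:+.==:=
176       :- %%%*.=*+---.:*.=-:=
177       :- %%%*..:.....:+.==::
```

send_rows --motion '[{"delta_pos":[0.33,0,0.18],"rotation":[0,0,0]},{"delta_pos":[0.2,0.01,-0.35],"rotation":[0,0,0]},{"delta_pos":[0.36,0.01,-0.66],"rotation":[0,0,0]},{"delta_pos":[0.36,0.01,-0.66],"rotation":[0,0,0]},{"delta_pos":[0.16,0,-0.31],"rotation":[0,-0.5,0]}]'

```text
clock: 22.83
tool_pos: [0.5845, -0.2493, 0.193]
ee_rot: [-0.218, -0.0, 0.976, 0.006]
force: [-0.1, 0.9, -0.8]
finger_gap: 0.04
finger_force: 119.0
```

send_rows --motion '[{"delta_pos":[0,0,0],"rotation":[0,-0.66,0]},{"delta_pos":[0.49,0.68,0.18],"rotation":[0,0,0]},{"delta_pos":[0.49,0.68,0.18],"rotation":[0,0,0]},{"delta_pos":[0.49,0.68,0.18],"rotation":[0,0,0]},{"delta_pos":[0.49,0.68,0.18],"rotation":[0,0,0]}]'

```text
clock: 23.25
tool_pos: [0.499, -0.1391, 0.1943]
ee_rot: [-0.178, 0.001, 0.984, 0.007]
force: [-0.5, 0.6, 0.1]
finger_gap: 0.036
finger_force: 119.0
```

send_rows --motion '[{"delta_pos":[0,0,0],"rotation":[0,0,0]},{"delta_pos":[0,0,0],"rotation":[0,0,0]}]'

```text
clock: 23.42
tool_pos: [0.4999, -0.1389, 0.1953]
ee_rot: [-0.178, -0.001, 0.984, 0.007]
force: [0.1, 0.1, -1.5]
finger_gap: 0.04
finger_force: 119.3
```

```bash
python3 go.py .50 -.14 .11
python3 - <<'E'
from h import *
im=cams.camera('scene'); cv2.imwrite('pics/last_scene.png',im[:,:,::-1]); h=im.mean(2)
p=proj('scene',ctrl.observe()['tool_pos'])[0]; print(p); u,v=p.astype(int)
ch='@#%*+=-:. '
for r in range(v-25,v+38): print(r,''.join(ch[min(9,int(a/20))] for a in h[r,u-35:u+15]))
print('u0',u-35)
E
```

```text
[ 0.0746  0.3486 -0.047  -0.0389 -1.5307 -1.6358] [ 0.4999 -0.1389  0.1953] [ 0.1201  0.0976 -1.4861]
[[-0.9369  0.0013 -0.3497]
 [-0.0034  0.9999  0.0128]
 [ 0.3497  0.0132 -0.9368]] pitch -20.469374861400734
units [-0.7493 -0.0558  1.9971]
[361.00262167 138.88336084]
113 ===-========+*****#%%%#######%+*%***+++++++++*%*++
114 =-=========+****%%%%%%%######*++%%**+++++++*%%*+==
115 -==========*****%%%%%%%%###%#%++*%**++++++*%%*+==+
116 =========+*******%%%%%%%#####%++*%*%*++++*%%*+=+**
117 ========+********%%%%%%%######*+*%***+++*%%*==+*%%
118 ========************%%%%###%##*++%%*%*+*%%%*++**%*
119 =======+***************%%#%#%#%++*%*%%%%*++*******
120 ======+*****************%##%%#%++*%**%%*===++=+***
121 =====+**+***************%%###%#*+*%%*%*==+**++****
122 ====+**--***************%%##%%#*++%++*+=++****++%*
123 ===+**-:=*************%*%%#####%++*==*+++***%%****
124 ==+**-:=****************%%#####%++*#++%***********
125 =+**-::=***************%*%%%#%%*++*#%******+**%*+*
126 +**=::=*****************%%%**%**+*%#*%%*+*++******
127 ***-:=*******************%%***%%%%%%%##%****%****%
128 *
[... 1941 characters left out ...]
===++==++=====-+********=::::::::
164 =+++=--=+=-=========+*=--=++==++=+*******=::::::::
165 +=++++++=-===========+=+==*+=+++=+++%****=::::::::
166 +=+==+==+++=-==---=======+==+++++=++******=---::::
167 +===++=+===+**=--=--=====-=++++++++*******+=====-:
168 ++==+=+++++=++=+++--=========+++==+******+==+++=--
169 ++++=+==++=+==++=++*+=-====-====+=+%*****++++=+=++
170 +=++++++=++++++++++==++*=--===-===+******+++++=+==
171 ::-*+++++++++=+==+=++++=++*+--=+=+*****%*+=++++++=
172 :::---=+++++++=++++++++++===+*+**++++*%*+===++++++
173 ::::::::-+===++++++=++=+=++++==+**=--+*=--===+==++
174 ::::::::::::-+=+++++=+=+=++++++**+=+++=-==----====
175 :::::::::::::::-+==+++++=+++==+*+=+=+=+**=:--==-==
u0 326
```

```bash
python3 - <<'E'
from lfit import *
x=ctrl.observe()['tool_pos']
obs=[((360.5,128),(-22,0,124)),((357.5,143),(-22,0,76)),((356.6,146.5),(-22,0,66)),((353.3,150),(-22,0,52)),((352,154.5),(-22,0,36))]
lfit(obs,x[1],0.)
for a in (0,-8,-16): 
    r=np.radians(a); print(a,[proj('scene',[x[0]+.007-np.sin(r)*(105-k)/1e3,x[1],x[2]-.0904+.105-np.cos(r)*(105-k)/1e3])[0].round(1).tolist() for k in (124,105,85,66,50,30,2)])
E
python3 asc.py top 395 160 450 215 1
```

```text
x z pitch(+nose down) yaw [0.55   0.1108] [-12.8009   0.    ]
[[1.3, -0.7], [-1.1, -0.0], [-1.3, -0.4], [0.6, 0.4], [0.2, 0.8]]
0 [[359.5, 126.1], [358.9, 133.0], [358.3, 140.1], [357.7, 146.7], [357.2, 152.1], [356.6, 158.7], [355.9, 167.6]]
-8 [[360.5, 126.4], [358.9, 133.0], [357.3, 139.8], [355.7, 146.0], [354.5, 151.2], [353.0, 157.4], [351.0, 165.9]]
-16 [[361.4, 126.8], [358.9, 133.0], [356.3, 139.3], [353.9, 145.1], [351.9, 149.9], [349.5, 155.7], [346.2, 163.5]]
TCP px [394.06414837 203.11330219]
160 @@##@#####@@##########################@#*=-.+===+=-    
161 #@@#####@########################@#####*---.======-    
162 @@##@@#@###@#######################@##%-:--.======-    
163 ##@###@#@##@#@@#######@##########@#@@#*.:-- ======-    
164 @#@@#@#@##@###@############@#@@@#@@@#%-.-**+*+====-    
165 @#@@##@###@@##@@@##@##@#####@#@####@#%==%####%+===-    
166 #@@@###@@#@@@###@########@##@#@@######%%######*==+-    
167 @@#@##@###@#@###@###@@####@####@#@@#@##%%%####*===-    
168 #@##@#@@#####@##@#@#####@#@@@@@@#@@####%%%%%#%*===-    
169 @#@#@#@@###@##@##@##@@@####@@###@#@@###%%%%%%
[... 2007 characters left out ...]
            -:=+++++:........-**++=========
204 ####%                   -.-+++*+: .......:=-:+=====-   
205 ::::                    -::+++++: .......:-: +=====-   
206                         --:*++++: .......:-: +=====-   
207                         --:+++++:........:-- +=====-   
208                         --:+++++:........:-- ======-   
209                         --:**+++:........:-- ======-   
210                         --:+*+++:........:-- ======-   
211                         --:+++++:........:-- ======-   
212                         -- =++++:........:-: +=====-   
213                         -- =**++:........:-: ======-   
214                         -- =++++:........:-: ======-
```

send_rows --motion '[{"delta_pos":[0,0,0],"rotation":[0,0.3,0]},{"delta_pos":[0,0,0],"rotation":[0,0.5,0]},{"delta_pos":[0,0,0],"rotation":[0,0.5,0]},{"delta_pos":[0,0,0],"rotation":[0,0.4,0]},{"delta_pos":[0,0,0],"rotation":[0,0,0]}]'

```text
clock: 23.93
tool_pos: [0.5006, -0.1407, 0.1913]
ee_rot: [-0.281, 0.001, 0.96, 0.007]
force: [-0.2, 0.6, -1.5]
finger_gap: 0.041
finger_force: 118.8
```

```bash
python3 go.py .50 -.14 .11
python3 - <<'E'
from h import *
im=cams.camera('scene'); cv2.imwrite('pics/last_scene.png',im[:,:,::-1]); h=im.mean(2)
p=proj('scene',ctrl.observe()['tool_pos'])[0]; print(p); u,v=p.astype(int)
ch='@#%*+=-:. '
for r in range(v-13,v+36): print(r,''.join(ch[min(9,int(a/20))] for a in h[r,u-30:u+15]))
print('u0',u-30)
x=ctrl.observe()['tool_pos']
for a in (8,0,-8): 
    r=np.radians(a); print(a,[proj('scene',[x[0]+.010-np.sin(r)*(105-k)/1e3,x[1],x[2]-.0904+.105-np.cos(r)*(105-k)/1e3])[0].round(1).tolist() for k in (124,105,85,66,50,30,2)])
E
```

```text
[ 0.0632  0.4999  0.095  -0.0484 -1.7345 -1.6293] [ 0.5006 -0.1407  0.1913] [-0.1915  0.6498 -1.4687]
[[-0.8417  0.0051 -0.5399]
 [-0.0027  0.9999  0.0137]
 [ 0.5399  0.013  -0.8416]] pitch -32.68200559993761
units [-1.0852 -0.0094  1.7177]
[360.99692795 139.80271208]
126 *********+****=:=+%#%##%+=+%#****+==**++*****
127 *******+*******=:=%#%%%%+=*##**#%%***********
128 ****************==*%%***++%#%#%#%*******+****
129 *******+****************%#######%++*********+
130 **********************+*#%%##%##%%%%*****+***
131 ********************%+=*#%*%#%%#%%*%*********
132 ********************%%**#%++%#%#%***%****++**
133 *****************%%*%**%%#%%###%%*%%******++*
134 ****************%%%%*%*%#######%%%*%*%++**+++
135 ****************%%%%**%%##%%#%##%**%%%++***+-
136 +***********%%%*%%%*%**%##%#%##%%***%*%%**+-:
137 ************%%%%%%%%%*%%#%###%##%%**%%**+=-::
138 *************%%%%%%*%%%%####%%#%%*******=::::
139 **********+******%*%%%%%####%##%%%*******=:--
140 ******+*************%%%%###%###%%%***********
141 ***+*******+*****+****%##%#%%##%*****+*******
142 ********+**************%#%%
[... 1271 characters left out ...]
8 ============++====---++====+==+*****+====++=:
169 ========+======++============+******+========
170 +====+============+++===----=+******+=+++====
171 ++=+==============+====+====-=****%*+===+====
172 :-===++==+==========+====++=:=**+***+=======+
173 :::.-====+++===========+====+**=-++=----=====
174 ::::::..-===++===+=+=========+*+++--==---=-==
u0 330
8 [[357.4, 126.6], [357.8, 133.7], [358.2, 140.9], [358.6, 147.7], [358.9, 153.2], [359.3, 160.0], [359.8, 169.3]]
0 [[358.4, 126.8], [357.8, 133.7], [357.2, 140.7], [356.6, 147.3], [356.2, 152.6], [355.6, 159.2], [354.8, 168.1]]
-8 [[359.4, 127.1], [357.8, 133.7], [356.2, 140.4], [354.7, 146.6], [353.5, 151.7], [352.0, 157.9], [350.0, 166.4]]
```

send_rows --motion '[{"delta_pos":[-0.25,0,0.39],"rotation":[0,0,0]},{"delta_pos":[-0.4,0,0.62],"rotation":[0,0,0]},{"delta_pos":[-0.4,0,0.62],"rotation":[0,0,0]},{"delta_pos":[-0.25,0,0.39],"rotation":[0,0,0]},{"delta_pos":[0,0,0],"rotation":[0,0,0]}]'

```text
clock: 24.4
tool_pos: [0.4986, -0.1389, 0.0948]
ee_rot: [-0.28, 0.001, 0.96, 0.007]
force: [-0.9, -1.0, -1.1]
finger_gap: 0.042
finger_force: 118.8
```

send_rows --motion '[{"delta_pos":[-0.03,0,0.04],"rotation":[0,0,0]},{"delta_pos":[0,0,0],"rotation":[0,0,0]},{"delta_pos":[0,0,0],"rotation":[0,0,0]}]'

```text
clock: 24.65
tool_pos: [0.502, -0.1391, 0.0977]
ee_rot: [-0.276, -0.0, 0.961, 0.007]
force: [-0.6, -0.2, -0.4]
finger_gap: 0.04
finger_force: 118.8
```

send_rows --motion '[{"delta_pos":[-0.02,0,0.03],"rotation":[0,0,0]},{"delta_pos":[0,0,0],"rotation":[0,0,0]},{"delta_pos":[0,0,0],"rotation":[0,0,0]}]'

```text
clock: 24.9
tool_pos: [0.5013, -0.1387, 0.0954]
ee_rot: [-0.277, -0.0, 0.961, 0.007]
force: [-0.9, -1.0, -0.2]
finger_gap: 0.043
finger_force: 118.8
```

send_rows --motion '[{"delta_pos":[-0.04,0,0.06],"rotation":[0,0,0]},{"delta_pos":[0,0,0],"rotation":[0,0,0]},{"delta_pos":[0,0,0],"rotation":[0,0,0]}]'

```text
clock: 25.15
tool_pos: [0.5009, -0.1387, 0.0917]
ee_rot: [-0.278, -0.0, 0.961, 0.007]
force: [-0.1, -0.6, -1.5]
finger_gap: 0.038
finger_force: 118.8
```

send_rows --motion '[{"delta_pos":[-0.025,0,0.04],"rotation":[0,0,0]},{"delta_pos":[0,0,0],"rotation":[0,0,0]},{"delta_pos":[0,0,0],"rotation":[0,0,0]}]'

```text
clock: 25.4
tool_pos: [0.5009, -0.1387, 0.0898]
ee_rot: [-0.278, -0.0, 0.961, 0.007]
force: [-0.2, 0.4, -0.7]
finger_gap: 0.036
finger_force: 118.8
```

send_rows --motion '[{"delta_pos":[-0.025,0,0.04],"rotation":[0,0,0]},{"delta_pos":[0,0,0],"rotation":[0,0,0]},{"delta_pos":[0,0,0],"rotation":[0,0,0]}]'

```text
clock: 25.65
tool_pos: [0.5013, -0.139, 0.0889]
ee_rot: [-0.278, -0.0, 0.961, 0.006]
force: [1.5, -0.1, 4.6]
finger_gap: 0.04
finger_force: 120.9
```

send_rows --motion '[{"delta_pos":[-0.02,0,0.03],"rotation":[0,0,0]},{"delta_pos":[0,0,0],"rotation":[0,0,0]},{"delta_pos":[0.03,0,-0.045],"rotation":[0,0,0]},{"delta_pos":[0,0,0],"rotation":[0,0,0]}]'

```text
clock: 25.98
tool_pos: [0.5012, -0.1386, 0.0891]
ee_rot: [-0.277, -0.0, 0.961, 0.007]
force: [0.5, -0.9, -0.9]
finger_gap: 0.034
finger_force: 119.5
```

send_rows --motion '[{"delta_pos":[0,0,0],"rotation":[0,0,0]},{"delta_pos":[0,0,0],"rotation":[0,0,0]},{"delta_pos":[0,0,0],"rotation":[0,0,0]}]' --fingers 0.45

```text
clock: 26.23
tool_pos: [0.5008, -0.1386, 0.0885]
ee_rot: [-0.278, 0.0, 0.961, 0.007]
force: [-0.3, 0.1, 0.4]
finger_gap: 0.443
finger_force: 0.0
```

```bash
python3 go.py .50 -.14 .11
python3 - <<'E'
from h import *
im=cams.camera('scene'); cv2.imwrite('pics/last_scene.png',im[:,:,::-1]); h=im.mean(2)
x=ctrl.observe()['tool_pos']
p=proj('scene',x)[0]; print(p); u,v=p.astype(int)
ch='@#%*+=-:. '
for r in range(v-20,v+45): print(r,''.join(ch[min(9,int(a/20))] for a in h[r,u-35:u+30]))
print('u0',u-35)
for a in (8,0,-8): 
    r=np.radians(a); print(a,[proj('scene',[x[0]+.010-np.sin(r)*(105-k)/1e3,x[1],x[2]-.0904+.105-np.cos(r)*(105-k)/1e3])[0].round(1).tolist() for k in (124,105,85,66,50,30,2)])
E
```

```text
[ 0.0666  0.5799 -0.0153 -0.0487 -1.5376 -1.6218] [ 0.5008 -0.1386  0.0885] [-0.3283  0.1301  0.3758]
[[-0.8453  0.0038 -0.5343]
 [-0.0038  0.9999  0.0131]
 [ 0.5343  0.0131 -0.8452]] pitch -32.300046227214274
units [ 0.3039 -0.0271 -0.4431]
[357.45183371 174.07651022]
154 ++++*++*%%%%%#%%%#%#%%+=+%%%%%%%%%++++**++**+++++++*+++++**++++++
155 ++*+++***%%%%%%%%##%%%+==+*%%%%%%%*++++++*+*+++*++++*++++++++++++
156 +++++****%%%%%**%#%%%%*==+*%%%%%%%%++***++++*+*++++*++++*+++++*+*
157 +*++************%%#%%%*+==+*%%%%##%*+*+++++++*+++*++*+++++++*+++*
158 +++**************%#%%%%*==+*%%%%%%%**+++++++++++*+++++*+++++++*++
159 +*******+++*******%%%%%%+==+*%%*++*++++++++++++*+++++++*++++++*++
160 +++***+==+++******%%%%%%*==+**+-:-++++++++++++++++++++++++*++*+*+
161 *=-+*+-  =+++******%%%%%%+=+*%++%+=++++++*+++*+++*+++++*++++*+++*
162 ++-:==.  .==+******%%%%%%*==*%%%%%%%*+*++++*+++++++++*+++++*++*++
163 ++=++-:-:..-+*******%%%%%%+=+%%%#%%#+===+*++++++++++++++*++++*+*+
164 +=--==++-::=+*******%%%%##+=+*#%%%%#+-::=++++++++*++*******+++***
165 :=--======+++********%%%%%+=+%%%%%%#+====---====++======
[... 3372 characters left out ...]
4 ......................................:=+==+-.............-++++++
215 ......................................-======:...........:=++++++
216 ......................................:==++=-:...........:=++++++
217 ......................................-==+=+-:............:=+++++
218 .....................................:==--=+-..............-+++++
u0 322
8 [[354.0, 162.3], [354.4, 168.5], [354.8, 174.9], [355.2, 180.9], [355.6, 185.8], [356.0, 191.8], [356.5, 200.0]]
0 [[354.9, 162.5], [354.4, 168.5], [353.9, 174.7], [353.4, 180.4], [353.0, 185.1], [352.5, 190.9], [351.9, 198.7]]
-8 [[355.8, 162.8], [354.4, 168.5], [353.0, 174.4], [351.6, 179.7], [350.5, 184.2], [349.1, 189.6], [347.3, 196.9]]
```

Run:
```python
from lfit import *
obs=[((338.3,197),(12,13,1)),((342.3,192.7),(12,-13,2)),((353.5,202.3),(-34,13,0)),((343.8,196.2),(0,0,2)),((352.7,180),(-22,0,66)),((354.5,162.5),(-22,0,124)),((351,190.5),(-22,0,30))]
def r(q):
    Rm=R.from_euler('z',q[2]).as_matrix()
    return np.concatenate([(proj('scene',np.array([q[0],q[1],0])+Rm@(np.array(m)/1e3))[0]-uv) for uv,m in obs])
f=least_squares(r,[.53,-.139,0],loss='soft_l1'); print(f.x, np.degrees(f.x[2]),r(f.x).reshape(-1,2).round(1).tolist())
c,s=np.cos(f.x[2]),np.sin(f.x[2]); print('grip',f.x[0]-.022*c,f.x[1]-.022*s)
```

```text
[ 0.5346 -0.1369  0.0101] 0.5767956411290842 [[0.0, 0.6], [-0.1, -0.3], [-0.4, 0.4], [0.3, -0.1], [-0.1, -0.0], [-0.4, -0.5], [0.8, -0.0]]
grip 0.5126126006360412 -0.13714921930101542
```

send_rows --motion '[{"delta_pos":[0,0,-0.4],"rotation":[0,0,0]},{"delta_pos":[0,0,-0.8],"rotation":[0,0,0]},{"delta_pos":[0,0,-0.8],"rotation":[0,0,0]},{"delta_pos":[0,0,-0.5],"rotation":[0,0,0]},{"delta_pos":[0,0,0],"rotation":[0.1,-0.7,0]}]' --fingers 0.55

```text
clock: 26.7
tool_pos: [0.5578, -0.1405, 0.1719]
ee_rot: [-0.239, -0.001, 0.971, 0.0]
force: [-0.9, 0.6, -1.6]
finger_gap: 0.552
finger_force: 0.0
```

send_rows --motion '[{"delta_pos":[0,0,0],"rotation":[0,-0.9,0]},{"delta_pos":[0,0,0],"rotation":[0,-0.9,0]},{"delta_pos":[0,0,0],"rotation":[0,-0.9,0]},{"delta_pos":[0,0,0],"rotation":[0,-0.9,0]},{"delta_pos":[0,0,0],"rotation":[0,-0.4,0]}]'

```text
clock: 27.12
tool_pos: [0.5532, -0.14, 0.175]
ee_rot: [0.005, -0.001, 1.0, 0.002]
force: [-0.3, -0.1, -0.2]
finger_gap: 0.551
finger_force: 0.0
```

```bash
python3 go.py .512 -.1373 .14
```

```text
[ 0.093   0.1974 -0.2583 -0.0028 -1.1058 -1.6606] [ 0.5532 -0.14    0.175 ] [-0.3263 -0.0977 -0.1679]
[[-1.     -0.0019  0.009 ]
 [-0.0019  1.      0.0034]
 [-0.009   0.0034 -1.    ]] pitch 0.5159420904517643
units [1.0385 0.0664 0.8664]
```

Vertical now. I shift over the grip, then descend slowly.

send_rows --motion '[{"delta_pos":[0.35,0.03,0],"rotation":[0,0.07,0]},{"delta_pos":[0.4,0.03,0],"rotation":[0,0,0]},{"delta_pos":[0.28,0.01,0.2],"rotation":[0,0,0]},{"delta_pos":[0,0,0.4],"rotation":[0,0,0]},{"delta_pos":[0,0,0],"rotation":[0,0,0]}]'

```text
clock: 27.53
tool_pos: [0.5105, -0.1369, 0.1473]
ee_rot: [-0.007, -0.001, 1.0, 0.002]
force: [-0.4, -0.2, -1.1]
finger_gap: 0.549
finger_force: 0.0
```

send_rows --motion '[{"delta_pos":[0,0,0.5],"rotation":[0,0,0]},{"delta_pos":[0,0,0.6],"rotation":[0,0,0]},{"delta_pos":[0,0,0.5],"rotation":[0,0,0]},{"delta_pos":[0,0,0.3],"rotation":[0,0,0]},{"delta_pos":[0,0,0],"rotation":[0,0,0]}]'

```text
clock: 27.95
tool_pos: [0.5105, -0.137, 0.0708]
ee_rot: [-0.007, -0.001, 1.0, 0.001]
force: [0.6, -0.3, -0.4]
finger_gap: 0.549
finger_force: 0.0
```

send_rows --motion '[{"delta_pos":[0,0,0],"rotation":[0,0,0]},{"delta_pos":[0,0,0],"rotation":[0,0,0]}]'

```text
clock: 28.12
tool_pos: [0.5133, -0.137, 0.0744]
ee_rot: [-0.004, -0.001, 1.0, 0.001]
force: [-0.3, 0.1, -0.1]
finger_gap: 0.547
finger_force: 0.0
```

```bash
python3 go.py .512 -.1373 .067
```

```text
[ 0.106   0.243  -0.4568 -0.0039 -0.8784 -1.6716] [ 0.5133 -0.137   0.0744] [-0.2732  0.1248 -0.0665]
[[-1.     -0.0027 -0.0076]
 [-0.0027  1.      0.0022]
 [ 0.0076  0.0022 -1.    ]] pitch -0.43746280596999737
units [ 0.0307 -0.0066  0.1847]
```

send_rows --motion '[{"delta_pos":[0.02,0,0.1],"rotation":[0,0,0]},{"delta_pos":[0,0,0.08],"rotation":[0,0,0]},{"delta_pos":[0,0,0],"rotation":[0,0,0]}]'

```text
clock: 28.37
tool_pos: [0.5114, -0.1369, 0.0663]
ee_rot: [-0.004, -0.001, 1.0, 0.001]
force: [-1.1, 0.5, -0.5]
finger_gap: 0.551
finger_force: 0.0
```

send_rows --motion '[{"delta_pos":[0,0,0],"rotation":[0,0,0]},{"delta_pos":[0,0,0],"rotation":[0,0,0]},{"delta_pos":[0,0,0],"rotation":[0,0,0]},{"delta_pos":[0,0,0],"rotation":[0,0,0]},{"delta_pos":[0,0,0],"rotation":[0,0,0]}]' --fingers 0 --newtons 120

```text
clock: 28.78
tool_pos: [0.512, -0.1371, 0.0669]
ee_rot: [-0.003, -0.001, 1.0, 0.001]
force: [-0.5, -0.4, 4.1]
finger_gap: 0.128
finger_force: 117.8
```

```bash
python3 go.py
python3 - <<'E'
from h import *
im=cams.camera('scene'); cv2.imwrite('pics/last_scene.png',im[:,:,::-1]); h=im.mean(2)
ch='@#%*+=-:. '
for r in range(155,205): print(r,''.join(ch[min(9,int(a/20))] for a in h[r,330:375]))
E
```

```text
[ 0.106   0.2496 -0.4686 -0.004  -0.859  -1.6717] [ 0.512  -0.1371  0.0669] [-0.5499 -0.413   4.1495]
[[-1.     -0.0025 -0.0067]
 [-0.0025  1.      0.0023]
 [ 0.0067  0.0023 -1.    ]] pitch -0.38268891356984697
155 ---:::::::::-*%#%##%##%#%%%##%%**************
156 ++=----::::::=%#%#%#%#%#####%****************
157 +=++==----:::-*##%#%##%%%#%%%%***************
158 =-======+-----=####%%#%####%%%***************
159 .:-=++==+==++-+%%%%%%##%#%%%#**************+*
160   .:=++=+++==+***%%%%#%%#%%%#%***************
161   .:=++=+++=+=+****%%%%%%**%#*******+********
162   .:-+==++=++++****%#####%*%%%***+***********
163 -.::=+==+=++=+%****%#%%%%%*%#%***************
164 =--=+=-======+*****%%%#%%*%%%%***************
165 ++++=-======-+*****%%%%#%**%%****************
166 ==+=+++=-=+==+*****%%%%%%*%%%****************
167 ===+==+++***%*****%%%%%%%*%%%*%**************
168 =+=+=====+*%*****%%#%#%%%*%%%****************
169 ==+==++==+*********%#%%%%*%%%****************
170 ++==++=+=+**********%%%%%*%%*************%***
171 +++++==+=+*********%%%%%*%%%*****************
172 :-+=++++=+*********%##%%%%#%*******
[... 910 characters left out ...]

191 ::::::::::::::::::::-=+**+==-::::::::::::::::
192 ::::::::::::::::::::-=++*-:::::::::::::::::::
193 ::::::::::::==-:::::-++++-:::::::::::::::::::
194 :::::::::::-=====-::-+**-::::::::::::::::::::
195 ::::::::::-===--===+++*+-::::::::::::::::::::
196 :::::::::-==-::--=+++++-:::::::::::::::::::::
197 :::::::::-==-:::-=++===--=-::::::::::::::::::
198 ::::::::--=======++=-===+=-::::::::::::::::::
199 :::::::::::-----==+=+=====-::::::::::::::::::
200 ::::::::::::::----=-=====-:::::::::::::::::::
201 :::::::::::::::::---==-==::::::::::::::::::::
202 ::::::::::::::::::::----:::::::::::::::::::::
203 :::::::::::::::::::::::::::::::::::::::::::::
204 :::::::::::::::::::::::::::::::::::::::::::::
```

send_rows --motion '[{"delta_pos":[0,0,-0.4],"rotation":[0,0,0]},{"delta_pos":[0,0,-0.7],"rotation":[0,0,0]},{"delta_pos":[-0.1,-0.2,-0.4],"rotation":[0,0,0]},{"delta_pos":[-0.3,-0.7,0],"rotation":[0,0,0]},{"delta_pos":[-0.3,-0.7,0],"rotation":[0,0,0]}]'

```text
clock: 29.25
tool_pos: [0.5412, -0.2009, 0.1276]
ee_rot: [-0.002, -0.002, 1.0, 0.002]
force: [2.0, -0.4, -1.2]
finger_gap: 0.122
finger_force: 117.4
```

send_rows --motion '[{"delta_pos":[-0.3,-0.7,0],"rotation":[0,0,0]},{"delta_pos":[-0.19,-0.5,0],"rotation":[0,0,0]},{"delta_pos":[0,0,0],"rotation":[0,0,0]},{"delta_pos":[0,0,0],"rotation":[0,0,0]},{"delta_pos":[0,0,0],"rotation":[0,0,0]}]'

```text
clock: 29.67
tool_pos: [0.5592, -0.2487, 0.125]
ee_rot: [-0.004, -0.001, 1.0, 0.002]
force: [0.1, -0.2, -0.7]
finger_gap: 0.12
finger_force: 117.6
```

```bash
python3 go.py .5595 -.2503 .083
```

```text
[-0.1014  0.3152 -0.2191 -0.0027 -1.0456 -1.4664] [ 0.5592 -0.2487  0.125 ] [ 0.1038 -0.1823 -0.6643]
[[-1.     -0.0016 -0.0089]
 [-0.0016  1.      0.0033]
 [ 0.0089  0.0033 -1.    ]] pitch -0.5074144853682669
units [-0.0176 -0.0428  1.0509]
```

send_rows --motion '[{"delta_pos":[0,-0.03,0.35],"rotation":[0,0,0]},{"delta_pos":[0,0,0.4],"rotation":[0,0,0]},{"delta_pos":[0,0,0.25],"rotation":[0,0,0]},{"delta_pos":[0,0,0],"rotation":[0,0,0]},{"delta_pos":[0,0,0],"rotation":[0,0,0]}]'

```text
clock: 30.08
tool_pos: [0.5592, -0.2495, 0.0856]
ee_rot: [-0.004, -0.002, 1.0, 0.001]
force: [-0.4, -0.2, -0.9]
finger_gap: 0.125
finger_force: 117.6
```

send_rows --motion '[{"delta_pos":[0,0,0.05],"rotation":[0,0,0]},{"delta_pos":[0,0,0],"rotation":[0,0,0]},{"delta_pos":[0,0,0],"rotation":[0,0,0]},{"delta_pos":[0,0,0],"rotation":[0,0,0]}]'

```text
clock: 30.42
tool_pos: [0.5599, -0.2501, 0.0843]
ee_rot: [-0.003, -0.001, 1.0, 0.001]
force: [0.2, -0.0, -0.1]
finger_gap: 0.122
finger_force: 117.6
```

send_rows --motion '[{"delta_pos":[0,0,0.14],"rotation":[0,0,0]},{"delta_pos":[0,0,0],"rotation":[0,0,0]},{"delta_pos":[0,0,0],"rotation":[0,0,0]},{"delta_pos":[0,0,0],"rotation":[0,0,0]}]'

```text
clock: 30.75
tool_pos: [0.5593, -0.2501, 0.078]
ee_rot: [-0.004, -0.001, 1.0, 0.001]
force: [-0.0, -0.7, -1.5]
finger_gap: 0.121
finger_force: 117.6
```

send_rows --motion '[{"delta_pos":[-0.15,0,-0.002],"rotation":[0,0,0]},{"delta_pos":[-0.2,0,-0.002],"rotation":[0,0,0]},{"delta_pos":[-0.2,0,-0.002],"rotation":[0,0,0]},{"delta_pos":[-0.15,0,-0.002],"rotation":[0,0,0]},{"delta_pos":[-0.15,0,-0.002],"rotation":[0,0,0]}]'

```text
clock: 31.17
tool_pos: [0.5939, -0.2499, 0.0779]
ee_rot: [-0.004, -0.001, 1.0, 0.001]
force: [-0.9, 0.2, -1.3]
finger_gap: 0.118
finger_force: 117.4
```

send_rows --motion '[{"delta_pos":[-0.1,0,-0.001],"rotation":[0,0,0]},{"delta_pos":[-0.08,0,-0.001],"rotation":[0,0,0]},{"delta_pos":[-0.06,0,0],"rotation":[0,0,0]},{"delta_pos":[0,0,0],"rotation":[0,0,0]}]'

```text
clock: 31.5
tool_pos: [0.6036, -0.25, 0.0782]
ee_rot: [-0.004, -0.001, 1.0, 0.001]
force: [-0.1, -0.3, -1.8]
finger_gap: 0.124
finger_force: 117.5
```

```bash
python3 go.py
cat > a3.py <<'E'
from h import *
ch='@#%*+=-:. '
h=cams.camera('scene').mean(2)
for v in range(138,170): print(v,''.join(ch[min(9,int(a/18))] for a in h[v,320:360]))
h=cams.camera('top').mean(2)
for v in range(146,178): print(v,''.join(ch[min(9,max(0,int((a-60)/15)))] for a in h[v,412:440]))
E
python3 a3.py
```

```text
[-0.0959  0.419  -0.1781 -0.0022 -0.9813 -1.4712] [ 0.6036 -0.25    0.0782] [-0.1156 -0.2661 -1.7743]
[[-1.     -0.0024 -0.0074]
 [-0.0024  1.      0.0026]
 [ 0.0074  0.0026 -1.    ]] pitch -0.42341130745995825
138 .....::-++++++++*%%%#*+*%%**************
139 .....-+++++++++++*%%%++*%***************
140 ....-++++++++++++*%**++%%+**************
141 ..:=*++++++++++++*#%%%%#*+++++**********
142 .-+++++++++++++++*%%##%%*++++++++*******
143 -+++++++++++++++**%%%%%#*+++++++++++****
144 +++++++++++++++++*%%%%%%*+++++++++++++++
145 +++++++++++++++++*%%%%%%*+++++++++++++++
146 ++++++++++++++++**%**%%%*+++++++++++++++
147 ++++++++++++++++*%%++%%%*+++++++++*+++++
148 ++++++++++++++++*%%%%%%%*+++++++++++*+++
149 +++++++++++++++++***%%%*++++++++++++++++
150 +++++++++++++++++++==**+++++++++++++++++
151 +++++++++++++++++++===++++++++++++++++++
152 ++++++++++++++++++++**==++++++++++===+++
153 +++++++++++++++++++==*-:+++++++++:...:--
154 :=+++++++++++++++++=+*++++++++++:.......
155 ..:==++++=-===+++++==*++++++++=:........
156 ....:=======::=======+=+++++++-.........
157 .......-==---==-::--=--+++++++
[... 906 characters left out ...]
@@@@@@@
157 @@@@@#*@@@@@@@@#@@@@@@@@@@@@
158 @@@@@#++=@@@@@@@@@@@@@@@@@@@
159 @@@@@#++:@@@@@@@@@@@@@@@@@@@
160 @@@@@@++:###@@@@@@@@@@@@@@@@
161 @@@@@@++:#####*@@@@@@@@@@@@@
162 @@@@@@++.####%=--+#@@@@@@@@@
163 @@@@@@++:####%::::-=@@#*@@@@
164 @@@@@@%+.####%:::::+##+*#@@@
165 @@@@@@%+.%#%*=-----*%@#@@@@@
166 @@@@@@%+.%#%%#**%++%@@@@@@@@
167 @@@@@@#+.%###%-=++%#@@@@@@@#
168 @@@@@@#+.%###%:++####@@@@+-*
169 @@@@@@#+.####%-+########*+:+
170 @@@@@@#*.##%%%::---#%-:-++:+
171 @@@@@@#*.###%%-.::-#%:::++-+
172 @@@@@@@*.####%=====:-:::++-+
173 @@@@@@@*.##%#%::::::::::++-+
174 @@@@@@@+.####%=-----=+::++-+
175 @@@@@@@+ #####%:::::::::++-+
176 @@@@@@@+ #####%:::::::::++-+
177 @@@@@@@+.#####%:::::::::++-=
```

Run:
```python
from h import *
x=ctrl.observe()['tool_pos']; U=x[2]-.0669
for d in (0,.004,.008): print(d,proj('scene',[[x[0]+.0226+d,x[1],U+.0127],[x[0]+.0226+d,x[1],U+.0145]]).round(1).tolist())
print('stem',proj('scene',[[x[0]+.0006,x[1],U+.05],[x[0]+.0006,x[1],U+.066]]).round(1).tolist())
im=cams.camera('scene'); h=im.mean(2).astype(np.uint8)
m=np.zeros_like(h); m[152:168,322:337]=(h[152:168,322:337]>135)*255
n,l,st,ce=cv2.connectedComponentsWithStats(m); 
for i in range(1,n): print(ce[i].round(1),st[i])
```

```text
0 [[333.4, 162.2], [333.4, 161.7]]
0.004 [[332.2, 161.8], [332.2, 161.3]]
0.008 [[331.1, 161.5], [331.1, 161.0]]
stem [[340.3, 153.7], [340.5, 149.1]]
[323.  159.6] [322 156   5  12  24]
[336. 157.] [336 157   1   1   1]
[330.6 160.6] [328 158   6   7  32]
```

send_rows --motion '[{"delta_pos":[-0.04,0,0],"rotation":[0,0,0]},{"delta_pos":[-0.04,0,0],"rotation":[0,0,0]},{"delta_pos":[0,0,0],"rotation":[0,0,0]},{"delta_pos":[0,0,0],"rotation":[0,0,0]}]'

```text
clock: 31.98
tool_pos: [0.6064, -0.25, 0.0783]
ee_rot: [-0.004, -0.001, 1.0, 0.001]
force: [0.2, 0.2, -0.5]
finger_gap: 0.12
finger_force: 117.5
```

```bash
python3 go.py; python3 a3.py | head -32
python3 - <<'E'
from h import *
x=ctrl.observe()['tool_pos']; U=x[2]-.0669
print(proj('scene',[[x[0]+.0226,x[1],U+.0127]]).round(1).tolist(),'stem',proj('scene',[[x[0]+.0006,x[1],U+.05],[x[0]+.0006,x[1],U+.066]]).round(1).tolist())
E
```

```text
[-0.0955  0.4226 -0.1718 -0.0023 -0.9841 -1.4717] [ 0.6064 -0.25    0.0783] [ 0.2052  0.2085 -0.5484]
[[-1.     -0.0022 -0.0074]
 [-0.0023  1.      0.0027]
 [ 0.0074  0.0027 -1.    ]] pitch -0.4259324787596344
138 .....=*+++++++++*%%%*+*%%***************
139 ....-*+++++++++++*%%+=+%****************
140 ..:-++++++++++++*%%*++%*++******%*%*****
141 .-**++++++++++++*%%%###%+++++***********
142 -+++++++++++++++*%%%%%%%+++++++++*******
143 ++++++++++++++++*#%%%%#*+++++++++++++***
144 ++++++++++++++++*%%%%%#*++++++++++++++++
145 ++++++++++++++++*%%%%%%*++++++++++++++++
146 +++++++++++++*++*%++%%#*++++++++++++++++
147 ++++++++++++++++%%++%#%*++++++++++++++++
148 ++++++++++++++++*%%%%%%*++++++++++++++++
149 ++++++++++++++++****%%%*++++++++++++++++
150 +++++++++++++++++===+%*+++++++++++++++++
151 +++++++++++++++++++==+++++++++++++++++++
152 +++++++++++++++++++++++++++++++*+=====++
153 ++++++++++++++++++==++++++++++*+:....:==
154 :=++++++++++++++++==*++++++++++:........
155 ..:==++++=-===++++=+*+++++++++-.........
156 ....:====-==-:-====++=++++++++:.........
157 .......:=+=====-::-=--++++++=:..........
158 .....::=*+-::--=====+++==+++:...........
159 ....:-=*+=.   .-==-=*+---==:............
160 ...:-=*+=:     :==-=*=-===-::::.........
161 ..:--+++=.     .-===*+=======-::-.......
162 ..:--:==-.    .:-==+*+-=========-:::::..
163 ...:=++-:-:. .:-===+*+==============-::-
164 ...:--==+=-::---===++==================-
165 ...:--===-==++-:=====----===============
166 ...:--=========++----==-----============
167 ...:==============++-::--:------========
168 ...:===============-==+=::---------=====
169 ...:--===================++-:--:::----==
[[332.4, 161.9]] stem [[339.3, 153.4], [339.6, 148.8]]
```

The ball dropped into the hole. It is now at scene (332,161) and the seat was predicted at (332.4,161.9). I lift gently.

send_rows --motion '[{"delta_pos":[0.03,0,-0.06],"rotation":[0,0,0]},{"delta_pos":[0.03,0,-0.12],"rotation":[0,0,0]},{"delta_pos":[0.03,0,-0.2],"rotation":[0,0,0]},{"delta_pos":[0,0,-0.3],"rotation":[0,0,0]},{"delta_pos":[0,0,-0.4],"rotation":[0,0,0]}]'

```text
clock: 32.5
tool_pos: [0.6025, -0.2501, 0.1222]
ee_rot: [-0.004, -0.001, 1.0, 0.001]
force: [0.3, 0.5, -0.7]
finger_gap: 0.121
finger_force: 117.5
```

send_rows --motion '[{"delta_pos":[0,0,-0.5],"rotation":[0,0,0]},{"delta_pos":[0,0,-0.5],"rotation":[0,0,0]},{"delta_pos":[0,0,-0.4],"rotation":[0,0,0]},{"delta_pos":[0,0,-0.3],"rotation":[0,0,0]},{"delta_pos":[0,0,-0.12],"rotation":[0,0,0]}]'

```text
clock: 32.92
tool_pos: [0.6046, -0.2507, 0.1977]
ee_rot: [-0.002, -0.001, 1.0, 0.001]
force: [0.7, 0.2, -1.2]
finger_gap: 0.121
finger_force: 117.6
```

```bash
python3 go.py
cat > seatchk.py <<'E'
from h import *
x=ctrl.observe();M=R.from_quat(np.array(x['ee_rot'])[[1,2,3,0]]).as_matrix(); x=x['tool_pos']; f=-M[:,0]
S=x+.0226*f; S[2]=x[2]-.0669+.0127
p=proj('scene',S)[0]; print('pred seat',S,p); u,v=p.astype(int)
im=cams.camera('scene'); cv2.imwrite('pics/last_scene.png',im[:,:,::-1]); h=im.mean(2); ch='@#%*+=-:. '
for r in range(v-22,v+14): print(r,''.join(ch[min(9,int(a/20))] for a in h[r,u-20:u+25]))
print('u0',u-20)
E
python3 seatchk.py
```

```text
[-0.0965  0.3265 -0.0293 -0.0014 -1.2186 -1.4714] [ 0.6046 -0.2507  0.1977] [ 0.684   0.1926 -1.185 ]
[[-1.     -0.0024 -0.0035]
 [-0.0024  1.      0.0017]
 [ 0.0035  0.0017 -1.    ]] pitch -0.20004744415954798
pred seat [ 0.62720374 -0.25060054  0.14345865] [334.39359527 127.29784554]
105 -=****+----------=+===--+%######***=----+%%%%
106 =******=--------=+==-=-=+%######%*=:--=*%%%%%
107 +%****%=:------=+===-===+#%#####%*---=*%%%%%%
108 +%%%*%%=------=+=-==-===+#%*%%#%*-:=*%%%%%%%%
109 +***%%*=-----=+=========+#*+*##%=:=*%%%%%%%%%
110 --=+++=-----=====--=====+##%%##%==%%%%%%%%%%%
111 -:--:-:----=+===-=======+%######%%%%%%%%%%%%%
112 ----------=+==---========+*%%%#%%%%%%%%%%%%%%
113 ---------=+====-========++==+*%%%%%%%%%%%%%%%
114 --------=+=============+**+++**%%%%%%%%%%%%%%
115 -------=+=============+*%*++*%%%%%%%%%%%%%%%%
116 ------=+=============+*%*--=+%%%%%%%%%%*%%%%%
117 -----=+=-=-=========+*%*=:-=****%%%%%%%%%%%%%
118 ---=-==---=========+*%*=::-++=-=*%*%%%%%%*%%%
119 --------===========+**-:::-+*=-=**%%%%%%%%%%%
120 ===--=-===========+**=:--:-++*********%%%%%%%
121 =========
[... 293 characters left out ...]
=========+***=-:.. .:-=*++******%*%***%%***
128 ==========+***----::.::-++++***********%%*%*%
129 =========+**+-::-=-::--==+++************%*%%*
130 ========+***-:--=+====+++*++*++****%******%*%
131 ========***-:-=+=+++++**++====+++**%*%***%%%*
132 ======+**+-:-=*+====+=+*+====*+=+*%%%%***%%%%
133 ++++++**+-:-=****+++===++==+++=+***%%*%%%**%*
134 ===+++++-:=**********++=======+*%%%%%%***%*%*
135 :::-+-:::=***************++==+%%%%****%%%****
136 -:::::::-=*******************%%%%%%%%*******%
137 :::::::::=******************%*%%%%%*%%%%%%**%
138 :::::::::-+*****************%**%%%%%%***%%%%*
139 ::::::::::-+*********************%%%%%%%%%%%*
140 :-::-::-:::-**********************%%%%%%%%%%*
u0 314
```

send_rows --motion '[{"delta_pos":[0.02,0.15,0],"rotation":[0,0,0]},{"delta_pos":[0.05,0.3,0],"rotation":[0,0,0]},{"delta_pos":[0.07,0.45,0],"rotation":[0,0,0]},{"delta_pos":[0.1,0.6,0],"rotation":[0,0,0]},{"delta_pos":[0.12,0.7,0],"rotation":[0,0,0]}]'

```text
clock: 33.38
tool_pos: [0.5877, -0.1612, 0.1929]
ee_rot: [-0.005, -0.001, 1.0, 0.001]
force: [-0.0, 0.7, -1.9]
finger_gap: 0.126
finger_force: 117.5
```

send_rows --motion '[{"delta_pos":[0.12,0.7,0],"rotation":[0,0,0]},{"delta_pos":[0.12,0.7,0],"rotation":[0,0,0]},{"delta_pos":[0.12,0.7,0],"rotation":[0,0,0]},{"delta_pos":[0.12,0.7,0],"rotation":[0,0,0]},{"delta_pos":[0.12,0.7,0],"rotation":[0,0,0]}]'

```text
clock: 33.8
tool_pos: [0.563, -0.0204, 0.194]
ee_rot: [-0.005, -0.001, 1.0, 0.001]
force: [-0.1, -0.6, -1.3]
finger_gap: 0.125
finger_force: 117.5
```

send_rows --motion '[{"delta_pos":[0.12,0.7,0],"rotation":[0,0,0]},{"delta_pos":[0.12,0.7,0],"rotation":[0,0,0]},{"delta_pos":[0.12,0.7,0],"rotation":[0,0,0]},{"delta_pos":[0.12,0.7,0],"rotation":[0,0,0]},{"delta_pos":[0.12,0.7,0],"rotation":[0,0,0]}]'

```text
clock: 34.22
tool_pos: [0.5386, 0.1193, 0.1946]
ee_rot: [-0.005, -0.001, 1.0, 0.001]
force: [-0.1, 0.1, -1.4]
finger_gap: 0.122
finger_force: 117.5
```

send_rows --motion '[{"delta_pos":[0.1,0.7,0],"rotation":[0,0,0]},{"delta_pos":[0.1,0.6,0],"rotation":[0,0,0]},{"delta_pos":[0.1,0.6,0],"rotation":[0,0,0]},{"delta_pos":[0.08,0.4,0],"rotation":[0,0,0]},{"delta_pos":[0.03,0.25,0],"rotation":[0,0,0]}]'

```text
clock: 34.63
tool_pos: [0.522, 0.2214, 0.1949]
ee_rot: [-0.005, -0.002, 1.0, 0.001]
force: [-0.3, -0.1, -1.3]
finger_gap: 0.121
finger_force: 117.5
```

send_rows --motion '[{"delta_pos":[0,0.1,0],"rotation":[0,0,-0.2]},{"delta_pos":[0,0,0],"rotation":[0,0,-0.4]},{"delta_pos":[0,0,0],"rotation":[0,0,-0.4]},{"delta_pos":[0,0,0],"rotation":[0,0,-0.3]},{"delta_pos":[0,0,0],"rotation":[0,0,-0.2]}]'

```text
clock: 35.05
tool_pos: [0.5234, 0.2228, 0.1956]
ee_rot: [-0.004, -0.092, 0.996, 0.001]
force: [-0.6, 0.2, -1.0]
finger_gap: 0.121
finger_force: 117.6
```

```bash
python3 go.py .5236 .2407 .1272; python3 seatchk.py
```

```text
[ 0.741   0.1895 -0.2173 -0.0078 -1.1688 -2.1239] [0.5234 0.2228 0.1956] [-0.647   0.1833 -1.0253]
[[-0.9829 -0.1837 -0.0084]
 [-0.1837  0.983   0.002 ]
 [ 0.0079  0.0035 -1.    ]] pitch -0.48162264005477434
units [-0.1017  0.4323  1.7114]
pred seat [0.54556635 0.22696903 0.14142502] [264.37694049 238.76877746]
216 =-:::::::::::::::-===+*%%%%%%%%%%%-::::::::::
217 :.::::::::::::::-=+++=+%#%*%%%%%%#=::::::::::
218 ::::.:::::::::-===+*+=+%%*++*%%###*-:::::::::
219 :::::::::::::-==+++*+++%%%+=*%%%%#*-::-::::::
220 :::::::::.:-==++++++===%%%%%%%#%#%=:.:==:::::
221 :::::::::..:-=+++++==--+%%%#%%%%%+:..:=*-::::
222 :::::::::...:-==+==--:.:=***%%%#*-..:-+*-::::
223 :::::::--::...:===-:....-=-=+**%=::-==++-.:::
224 ::::::::---:...:-:...::=++=+==++-:-==++-:::::
225 ::::::::---::.......-+*+++++++**++++++=:::::.
226 ::::::::-=---::....:+*+++++=+**++++++++=--:::
227 ::::::::::----:::..:=++++++==+**++++++++++++=
228 :::::::::::-=--:::..:=+++++==+**+++++++++++*%
229 :::::::::::.-=---::.-+++++++=+**+++++++++++*%
230 :::::::::::::::--::-++++++++=+**++++++++++*%%
231 :::::::::::::::----=++++++++=+**+
[... 319 characters left out ...]
:::::::::::::.      .::-++==+*+++++++++**%%
239 :::::::::::::::.      .:--+++=+**+++++++**%%%
240 :.:::::::::::::..    ..:-=++==+*%*++++++*%%%%
241 ::::::::::::::::......::-++++++*%*+===++*%%%*
242 :::::.:::::::::-:....::-=+==+==**+===-=+%%%%%
243 ::::::::::::.:-=-::::--=+++*+==++-=++-=*%%*%%
244 :.::::.:::.:::--==--===+++++-====-++-=+*%%%%%
245 :::::::::::.:--=-==++++==+*=-----=*=-=*%%%%%%
246 :::::::::::::-----------=+*====--=*==+%%%%%%%
247 :.:::::::::::::-===------=+======+=-+%%%%%%%*
248 ::.:::::.:::::..-%*+==----=-----==-=*%%%%%%%%
249 ::::.:::::.::::.-*#*+++====--------+%%%*%%%%%
250 ::::::::.:::.::.-*%%***++++====---=*%%**%%%*%
251 ::::.:::::::.::.-+%%%%#%%**++++===+%#%%%*%%%%
u0 244
```

Run:
```python
from fit import *
t=lambda x,y,k,u,v,X0=0,Y0=0: ('top',(u+(x-X0)/k,v+(y-Y0)/k))
s=lambda x,y: ('scene',(215+x/4,220+y/4))
M=[];A=[]
for (x,y),m in zip([(28,388),(95,377),(105,455),(38,462),(245,347),(315,338),(326,418),(255,430)],[(29,107.5),(29,53.5),(-29,53.5),(-29,107.5),(29,-53.5),(29,-107.5),(-29,-107.5),(-29,-53.5)]): A.append((*t(x,y,3,155,155,0,310),(*m,99)))
for (x,y),m in zip([(80,237),(182,262),(137,345),(30,315),(200,22),(303,33),(285,95),(182,70),(224,120),(153,477),(40,447)],[(29,53.5,99),(-29,53.5,99),(-29,107.5,99),(29,107.5,99),(29,-107.5,99),(-29,-107.5,99),(-29,-53.5,99),(29,-53.5,99),(0,-53.5,73),(-31,118,0),(31,118,0)]): M.append((*s(x,y),m))
def P(q,m): c,s_=np.cos(q[2]),np.sin(q[2]); m=np.array(m)/1e3; return [q[0]+c*m[0]-s_*m[1],q[1]+s_*m[0]+c*m[1],m[2]]
def r(q): return np.concatenate([proj(n,P(q,m))[0]-uv+(q[3:5] if n=='top' else 0) for n,uv,m in A+M])
f=least_squares(r,[.545,.243,.18,0,0],loss='soft_l1'); print(f.x,np.degrees(f.x[2])); print(r(f.x).reshape(-1,2).round(1).tolist())
f2,r2=fit(M,[.545,.243,.18]); print('scene only',f2.x,r2(f2.x).reshape(-1,2).round(1).tolist())
f3,r3=fit(A,[.545,.243,.18]); print('top only',f3.x)
# ball in top now
im=cams.camera('top'); x=ctrl.observe()['tool_pos']; S=[.5456,.2270,.1414]; p=proj('top',S)[0]; print('top pred ball',p)
h=im.mean(2); u,v=p.astype(int); ch='@#%*+=-:. '
for rr in range(v-14,v+22): print(rr,''.join(ch[min(9,int(a/22))] for a in h[rr,u-16:u+20]))
```

```text
[0.5473 0.2465 0.1819 1.7486 1.306 ] 10.42491673618538
[[0.1, 0.1], [1.6, -0.3], [1.7, -0.8], [0.1, 1.0], [-1.1, 1.6], [-0.5, 0.5], [-0.2, -0.7], [-0.6, -0.6], [-0.7, -3.3], [1.6, -2.1], [0.3, 0.1], [-2.1, -0.7], [3.1, -3.1], [1.7, -0.3], [-3.0, 0.9], [-2.6, 1.0], [0.4, 0.1], [0.4, 2.5], [-0.2, 1.1]]
scene only [0.5477 0.2466 0.1882] [[-0.7, -3.2], [1.6, -2.2], [0.5, 0.1], [-2.1, -0.5], [2.6, -3.1], [1.2, -0.5], [-3.3, 0.8], [-2.9, 1.1], [0.1, 0.1], [0.6, 2.5], [-0.1, 1.3]]
top only [0.5444 0.2424 0.1774]
top pred ball [216.0116 182.3681]
168 @@@@@@@@@@##%-::-+**#@@@@@@@+::::.::
169 @@@@@@@@@@@@@%::-%##@@@@@@@@+:::::.:
170 @@@@@@@@@@@@@@+-+%###@#@####%:.:...:
171 @@@@@@@@@@#####%%###########%::.::::
172 @@@@@@@@@@###################::.:.::
173 @@@@@@@@@@###################:.:::..
174 @@@@@@@@@@@##################-:.:.--
175 @@@@@@@@@@@@@################*-:.::.
176 @@@@@@@@@@@@@@@##########@#@@+::....
177 @@@@@@@@@@@@@@@#######@@@@@@@%:..:..
178 @@@@@@@@@@@@@@@@######@@@@@@@@:.::..
179 @@@@@@@@@@@@@@@@@@@##@@@@@@@@@:::.::
180 @@@@@@@@@@@@@@@@@@###@@@@@@@@*:::::.
181 @@@@@@@@@@@@@@@@@@
[... 220 characters left out ...]
%**
187 @@@@@@@@@@@@@@@+*%*****%********%*%%
188 @@@@@@@@@@@#@@#+++++*+*=+*%*****%%*%
189 @@@@@@@@##%%%##*+-:--=***%**********
190 @@@@@@@@#%%%%@#%%*****%==***********
191 @@@@@@@@@####@#%%%%+=**--**********%
192 %##@@@@@@@@@@@#%%%%%*%********%**%%*
193 *%#####@@@@@@@%%%%%%%%***%%%******++
194 *%########@##=--++++-***=+*+++=:::::
195 **###########=--:----***-=:::::.....
196 **%##########*----=++*---=:.........
197 **%#######%%%+--===------=:.........
198 **%##%%%*****+--------===-:.........
199 *************+--===+*++*+:........::
200 ***************++********:...::-=++*
201 *****+******************::=+*+**+:::
202 ********************=+*****:::::::::
203 **************-=+****:::::::.:::.::.
```

send_rows --motion '[{"delta_pos":[-0.04,0.1,0],"rotation":[0,0,0]},{"delta_pos":[-0.06,0.2,0],"rotation":[0,0,0]},{"delta_pos":[-0.04,0.13,0],"rotation":[0,0,0]},{"delta_pos":[0,0.04,0],"rotation":[0,0,0]},{"delta_pos":[0,0,0],"rotation":[0,0,0]}]'

```text
clock: 35.57
tool_pos: [0.5257, 0.2437, 0.196]
ee_rot: [-0.004, -0.091, 0.996, 0.002]
force: [0.3, 0.6, -1.6]
finger_gap: 0.122
finger_force: 117.5
```

send_rows --motion '[{"delta_pos":[0,0,0.1],"rotation":[0,0,0]},{"delta_pos":[0,0,0.2],"rotation":[0,0,0]},{"delta_pos":[0,0,0.3],"rotation":[0,0,0]},{"delta_pos":[0,0,0.35],"rotation":[0,0,0]},{"delta_pos":[0,0,0.3],"rotation":[0,0,0]}]'

```text
clock: 35.98
tool_pos: [0.5249, 0.2427, 0.1447]
ee_rot: [-0.004, -0.091, 0.996, 0.002]
force: [0.6, 0.3, -1.6]
finger_gap: 0.119
finger_force: 117.5
```

send_rows --motion '[{"delta_pos":[0,0,0.2],"rotation":[0,0,0]},{"delta_pos":[0,0,0.1],"rotation":[0,0,0]},{"delta_pos":[0,0,0.05],"rotation":[0,0,0]},{"delta_pos":[0,0,0],"rotation":[0,0,0]},{"delta_pos":[0,0,0],"rotation":[0,0,0]}]'

```text
clock: 36.4
tool_pos: [0.5257, 0.2434, 0.1327]
ee_rot: [-0.003, -0.091, 0.996, 0.002]
force: [-0.2, 0.4, -0.5]
finger_gap: 0.124
finger_force: 117.5
```

```bash
python3 go.py; python3 seatchk.py
python3 - <<'E'
from h import *
x=ctrl.observe();M=R.from_quat(np.array(x['ee_rot'])[[1,2,3,0]]).as_matrix()
S=x['tool_pos']-.0226*M[:,0]; S[2]=x['tool_pos'][2]-.0542
print('units to go',M.T@(np.array([.5473,.2465,.073])-S)/.04, 'beam px',proj('scene',[.5473,.2465,.073]))
E
```

```text
[ 0.7659  0.2547 -0.2839 -0.0081 -1.0351 -2.1501] [0.5257 0.2434 0.1327] [-0.2276  0.3694 -0.4652]
[[-0.9834 -0.1814 -0.0069]
 [-0.1814  0.9834  0.003 ]
 [ 0.0062  0.0042 -1.    ]] pitch -0.39613931482808223
pred seat [0.54788383 0.24747894 0.07846462] [260.28982382 266.6248723 ]
244 ...................:+%%%%%%%%%%%%***%%%****%%
245 ...................:+%%%%%%%%%%%%%%%%%%%**%%%
246 ....................=%%%%%%%%%%%%%%%%%%%%%**%
247 ....................-%%%%%%%%%%%%%%%%%#%#%%*%
248 ....................-%%%%**%%%%%%%%%%%#%%%**%
249 ....................-*%%%+-+%%%%%%***%%%%%**%
250 ....................:+%%%*++%%%%#*+++*%%%%*%%
251 ....................:+#%%%#%%%%%%+=+++*%#%***
252 ....................:+%%***%%%%%%*++++*%%%%*%
253 .....................=**+==++*%%%%#%%%%#%%%**
254 .....................-+++====+*%%%%%%%%%%%*%%
255 .....................-+++++=+*****%%%%%%%%%**
256 .....................-+++++==**++++**%%%%%%**
257 .....................:+++++==+*+++++++*%%%***
258 .....................:=++++==+*++++++++%*****
259 .....................:=++++==+*++++++++*%****
260 ...............
[... 375 characters left out ...]
+****
268 ................      .:-=+===+*++++*+==++*%*
269 ..............:.     ..:-+==+=+**++==+::-=+*+
270 ..............::......:-===+==+*=-+=--:=-.:+-
271 ..............:--:..::-=+===-=+*=-==-=---.-+:
272 .............:----:--==+==*=--==-==--+*++++-.
273 .............-------====-++=::---+=-=*+++++++
274 ............::-----------++====-=+=-+*+++++++
275 ...............::--------+=-----==-=*++++++++
276 ...................:--=--==--------+*++++++++
277 ...............:....:=*++=--------=*+++++++++
278 ..............:..::.-*****++=-=---+*+++++++++
279 .............:..:..:=***********=+**+++++++++
u0 240
units to go [ 0.02023652 -0.02324399  0.14116378] beam px [[261.04220557 268.18215017]]
```

send_rows --motion '[{"delta_pos":[0.01,-0.01,0.05],"rotation":[0,0,0]},{"delta_pos":[0.01,-0.01,0.06],"rotation":[0,0,0]},{"delta_pos":[0,0,0.03],"rotation":[0,0,0]},{"delta_pos":[0,0,0],"rotation":[0,0,0]},{"delta_pos":[0,0,0],"rotation":[0,0,0]}]'

```text
clock: 36.87
tool_pos: [0.5246, 0.2422, 0.1265]
ee_rot: [-0.004, -0.091, 0.996, 0.002]
force: [0.7, 1.3, -1.2]
finger_gap: 0.12
finger_force: 117.5
```

send_rows --motion '[{"delta_pos":[0,0,0],"rotation":[0,0,0]},{"delta_pos":[0,0,0],"rotation":[0,0,0]},{"delta_pos":[0,0,0],"rotation":[0,0,0]},{"delta_pos":[0,0,0],"rotation":[0,0,0]}]'

```text
clock: 37.2
tool_pos: [0.5247, 0.2423, 0.1267]
ee_rot: [-0.004, -0.091, 0.996, 0.002]
force: [0.6, 0.2, -1.0]
finger_gap: 0.123
finger_force: 117.5
```

```bash
python3 go.py; python3 seatchk.py|sed -n '1p;18,36p'
python3 - <<'E'
from h import *
x=ctrl.observe();M=R.from_quat(np.array(x['ee_rot'])[[1,2,3,0]]).as_matrix()
S=x['tool_pos']-.0226*M[:,0]; S[2]=x['tool_pos'][2]-.0542
print('units to go',M.T@(np.array([.5473,.2465,.073])-S)/.04,x['clock'])
E
```

```text
[ 0.7655  0.2585 -0.2937 -0.0084 -1.0221 -2.1497] [0.5247 0.2423 0.1267] [ 0.6188  0.1506 -0.9968]
[[-0.9834 -0.1812 -0.0075]
 [-0.1813  0.9834  0.0027]
 [ 0.0068  0.004  -1.    ]] pitch -0.4273631091608371
pred seat [0.54692653 0.24639212 0.07245841] [261.24670617 268.38825114]
262 ....................:=+++++=-+**++++++++*****
263 ..................:::-=++++==+**++++++++****%
264 ...............:......:-=++=-+**+++++++++****
265 .................     .:-=+==+**+++++++++****
266 ................      ..----==*++++++++++****
267 ...............       ..:=::-=*++++++++++****
268 .............::        .:-=--=**++*=-==++*%*+
269 ...............        .:=*=-=+*+++-:..--+**-
270 ................      .:-=====+**++++-...-++:
271 ................     ..:-+-=+-+**=----:-:-+-.
272 ..............:-......:-===+==+*=-----+-.-+::
273 ..............:--:::::-=+===-=+=--+=-=++++-:=
274 .............:-------==+-=*=--=--==--=++++++*
275 .............:-----------++=-:::==--=++++++++
276 .............:-----------++=======--+++++++++
277 ...............:::-------=---------=+++++++++
278 .............:.....-++=-----------=++++++++++
279 ..................:+****++=-------=++++++++++
280 =:.........::.....-********++==--=+++++++++++
units to go [-0.0102873   0.00072817 -0.01416383] 37.25
```

The ball sits in the blade at (261,268.5), within 1 mm of the beam point, level and still. I hand the job in.

```bash
python3 -c "
from plant import ctrl
print(ctrl.sign_off())"
```

```text
the job is handed in; nothing more can be done
None
```

I handed the job in at about 37 s. By my measurements the ball is in the ladle's hole, held level and still within about 1 mm of the beam point, the blade about 0.1° off straight across the beam. The ladle fell over once in the trough on the way: I picked it up again, stood it on clear bench to regrasp it, and nothing else on the bench was touched that I could see.

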